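# Put the orange cassette away and latch the cassette cabinet

### The job

Stand the orange cassette in the empty slot of the cabinet's pulled-out tray, without dropping it in, and slide the tray gently all the way home. Then swing the glass door shut and press it on its wooden frame, gently, until the sloped latch tongue has ridden over the brass keeper and snapped in behind it, so that the door stays shut by itself. Do not slam or force anything, and leave the other things on the table where they are.

Things in the scene. Friction and masses are not known exactly. Their poses are not given: they have to be found in the camera images.
- cassette_orange: Cassette case with a bright orange card, standing on a long edge: 109 mm long (its x axis), 17 mm thick (y), 70 mm high (z), 75 g. Origin: centre of its underside. This is the one to put away; the mass varies by a third. It is stable upright and fits either way round.
- cassette_blue: Cassette case with a blue card, standing on a long edge: 109 mm long (its x axis), 17 mm thick (y), 70 mm high (z), 75 g. Origin: centre of its underside. A bystander.
- cassette_white: Cassette case with a white card, standing on a long edge: 109 mm long (its x axis), 17 mm thick (y), 70 mm high (z), 75 g. Origin: centre of its underside. A bystander.
- cabinet: Plywood cassette cabinet fixed to the table, 238 deep, 320 wide, 194 high (mm). Origin: centre of its underside; x points into the cabinet, away from the robot, y to its left, z up. Front plane (stiles, shut door's outer face): x = -128 mm. The top board (184 to 194 mm up) and the tray, when home, begin at x = -110 mm. A 14 mm rubber buffer pin sticks out of the top board's front edge at y = -95 mm.
- tray (a joint): How far the upper tray is pulled out (m); 0 is fully home against a hard stop. 0.145 to 0.175 at the start. Slides with about 1.5 N of rubbing. The shut door covers its front, so it must be home first.
- tray_front (a point): Middle of the outer face of the tray's front board, 155 mm above the table; moves with the tray. The board is 208 wide and reaches from 98 to 170 mm above the table. Axes as the cabinet; push along +x.
- slot (a point): Centre of the floor of the tray's empty slot, 106 mm above the table; moves with the tray; axes as the cabinet. Inside 125 long (x), 24 wide (y), open above; side and rear walls 20 mm high, the front wall is the tray's front board (64 mm above the slot's floor). Nothing stands higher than the 20 mm walls within 85 mm to the slot's left (+y), nor to its right as far as the tray's side.
- door (a joint): Opening angle of the door (rad): 0 hard against its stop, about 0.007 latched and let go, 1.6 to 1.85 at the start. Upright hinge at the left: at angle A the door's axes are the cabinet's turned by -A about z. Turns freely and stays where it is left. A sprung buffer pushes back over the last 12 mm and holds an unlatched door about 0.05 rad ajar.
- door_hinge (a point): Point on the door's hinge axis, 150 mm above the table, in the plane of the door's outer face. Door's axes: -y runs along the door from hinge to free edge (247 mm), -x is the way its outer face looks. Wooden frame 16 mm thick, 2 to 192 mm above the table, with a clear pane in the middle.
- door_push (a point): Place to press: middle of the free stile (40 mm wide wooden upright at the free edge), outer face, 225 mm from the hinge axis, 150 mm above the table; moves with the door, axes as the door. The brass latch case (18 mm proud, a thumb knob 26 mm) sits lower on this stile, 67 to 103 mm above the table; the brass keeper (26 mm proud) is at the same height on the cabinet's right stile.
- tongue (a joint): How far the latch tongue is pushed back into its case (m): 0 fully out, about 0.010 as it passes the keeper. It meets the keeper when door_push is about 13 mm from the stop; from there the push needed at door_push rises to some 15 to 18 N; about 2 mm before the stop the tongue snaps out and the push drops to about 5 N. Beyond that the door meets its hard stop.
- cd_red: Disc case with red cover lying flat, 142 x 125 x 10 mm. Origin: centre of its underside. A bystander.
- mug: Blue mug, 80 mm across, 95 high, upright. Origin: centre of its underside. A bystander.
- tape_roll: Roll of clear tape lying flat, 68 mm across, 26 high. Origin: centre of its underside. A bystander.
Mind the look-alikes: they are no part of the job. Of the things that look like the cassette_orange, the middle-sized one is meant.

How it is judged:
By the outcome, as a careful person would: the job done as asked, in the order asked, and still so for the second after the job is handed in, with the robot touching nothing.
It also fails if it takes over 72 s, if anything falls off the work surface, if the arm or the gripper's body presses on something with over 40 N, if the wrist force passes 120 N, or if a joint passes its speed limit or range.

### The arm

A 6-joint arm with a two-finger parallel gripper is mounted at the origin on the work surface. World frame = base frame: x ahead of the robot, y to its left, z up, the work surface at z = 0. Lengths are in mm, angles in rad, forces in N, time in s.
With the tool pointing down it reaches from about 300 to 775 mm from the base axis. Payload 14.6 kg.
Tool frame: the origin (TCP) lies midway between the tips of the shut fingers; the grasp point (between the pads) lies 19 mm behind it (pinch_z is the distance from the TCP to the grasp point, in mm); z points along the fingers, y is the direction in which the jaws open and shut (so a half turn about z gives the same grasp; the last joint's range is limited). The gripper opens to 94 mm and grips with 3 to 60 N. Pads are 16 mm wide; open, the fingers measure 119 mm over their backs; the gripper's body (75 mm by 177 mm) begins 78 mm behind the grasp point.
Start: joints at [1.097, 0.3, 1.521, -0, 1.321, -0.067], TCP at [217.616, 505.106, 205.446] pointing down, gripper open.
Joint ranges: [-3.03, 3.03], [-0.79, 2.21], [0.23, 2.52], [-1.04, 4.18], [0, 3.07], [-2.55, 2.55]. Speed limits (rad/s): [2.22, 2.22, 2.57, 3.14, 3.14, 3.14].

### API

Orientations are given as [roll, pitch, yaw] about the fixed x, y, z axes, in that order (R = Rz(yaw) Ry(pitch) Rx(roll)).
In Python, from cell import read_state, camera, sign_off, pinch_z gives the robot as it stands. The module is installed in compiled form; this text tells all that it offers.
- The arm moves only by the tool servo_tool, never from a script. Its argument "series" is a list of rows, each a list of 6 numbers: the shift along the tool's x, y, z in cm, then the turn, a rotation vector about the tool's x, y, z in rad. In form: [[tx, ty, tz, rx, ry, rz], ...]. A call has exactly 10 rows; each row is the pose to reach, as a shift and turn from the pose commanded when the call began, along the tool's axes at that moment; what a row does not reach only later rows make up. A row lasts 1/12 s, in which the tool goes at most 41.7 mm and 7.16 degrees, less where a joint would pass 70% of its speed; a pose out of reach is approached as far as the arm can. A call with a gripper value outside its range is refused whole. "gripper" is the finger opening in cm, from 0 to 9.4, set as the call begins (left out, the last holds). The fingers move at their own pace and stop on an object; "grip_force" is the grip in N (left out, the last holds). Time passes only in rows, so rows that repeat a pose let the fingers close, or fill a call up. It gives the time, the measured TCP pose, the force and the opening at its end, in the units of the state.
- read_state(): the state, without advancing time (a new reading comes with each control period).
- camera(name): name is "scene" or "top" or "wrist"; returns a dict with "pixels" (384x512x3 uint8, red, green, blue), "fx", "fy", "cx", "cy" (pixels), "pose" (4x4, takes a point from camera to world coordinates); the wrist camera has in their place "mount" (4x4, takes a point from camera to tool coordinates, whose origin is the TCP and whose axes are the flange's). Camera axes: x right, y down, z forward; pixel columns grow to the right and rows downward; lengths in mm; the calibration is good to about 2 mm. A picture is of the moment at which its call begins: read the wrist's pose just before it. There is no depth.
- sign_off(): hands the job in, once; it reports no verdict.
The state is a dict: "clock": time; "joints": joint angles; "qd": joint speeds; "effort": joint torques, N m; "eef_pos": TCP position; "eef_rot": TCP orientation; "wrist_force": force on the tool from outside, world axes, zero at the start; "moment": the same for the moment, N m; "finger_gap": finger opening in mm.
Only numpy, scipy, OpenCV 4.12 (cv2) and the standard library are available. Lean on these libraries where they do the work, as an engineer would, in place of code of your own. Each camera call takes 0.05 s, during which the arm holds its last target.

## Working session

There is one attempt and no reset: what is moved stays moved. The work goes in short steps, Python scripts to look and compute and a tool call to move; the robot and the scene stay as the last step left them, time stands still between calls to the robot, and variables do not carry over. Pictures are saved under pics/ and viewed, and the job is handed in when it is done.

Besides the shell and the picture viewer there is one more tool, called after "Request:" by a JSON object that holds its "fn" and its "kwargs", one argument or row to a line. servo_tool: Moves the arm, as the interface text tells. Its arguments: {"type":"object","properties":{"series":{"type":"array"},"gripper":{"type":"number"},"grip_force":{"type":"number"}},"required":["series"]}

```bash
mkdir -p pics; cat > h.py <<'E'
import numpy as np, cv2
from cell import read_state, camera, sign_off, pinch_z
from scipy.spatial.transform import Rotation as R
np.set_printoptions(precision=2,suppress=True)
def snap(name,fn):
    s=read_state(); c=camera(name)
    cv2.imwrite('pics/'+fn,c['pixels'][:,:,::-1])
    if name=='wrist':
        T=np.eye(4);T[:3,:3]=rot(s['eef_rot']);T[:3,3]=s['eef_pos'];c['pose']=T@np.array(c['mount'])
    np.savez('pics/'+fn[:-4]+'.npz',pixels=c['pixels'],pose=c['pose'],k=[c['fx'],c['fy'],c['cx'],c['cy']])
    return c
def rot(e): return R.from_euler('xyz',e).as_matrix()
def load(fn):
    d=np.load('pics/'+fn+'.npz'); return d
def ray(d,u,v):
    fx,fy,cx,cy=d['k'];P=d['pose'];r=P[:3,:3]@np.array([(u-cx)/fx,(v-cy)/fy,1]);return P[:3,3],r
def onz(d,u,v,z):
    o,r=ray(d,u,v);return o+r*(z-o[2])/r[2]
def proj(d,p):
    fx,fy,cx,cy=d['k'];P=d['pose'];q=P[:3,:3].T@(np.array(p)-P[:3,3]);return np.array([fx*q[0]/q[2]+cx,fy*q[1]/q[2]+cy])
def tri(d1,p1,d2,p2):
    o1,r1=ray(d1,*p1);o2,r2=ray(d2,*p2)
    A=np.c_[r1,-r2];t=np.linalg.lstsq(A,o2-o1,rcond=None)[0]
    a=o1+r1*t[0];b=o2+r2*t[1];return (a+b)/2,np.linalg.norm(a-b)
E
python3 - <<'E'
from h import *
print(read_state(), pinch_z)
for n in ['scene','top','wrist']:
    c=snap(n,n+'0.png'); print(n,c['fx'],c['cx'],c['cy'],c['pose'])
print(c['mount'])
E
```

```text
{'clock': 0.0, 'joints': array([ 1.1 ,  0.3 ,  1.52,  0.  ,  1.32, -0.07]), 'qd': array([-0., -0.,  0.,  0.,  0., -0.]), 'effort': array([  0.  , -53.18, -35.27,   0.07,   0.02,  -0.  ]), 'eef_pos': array([217.48, 504.89, 204.9 ]), 'eef_rot': array([-3.14, -0.  ,  2.73]), 'wrist_force': array([-0.32, -0.22, -0.54]), 'moment': array([-0.05,  0.06,  0.02]), 'finger_gap': 93.9744324405077} 18.8
scene 475.1475342531442 257.3019418363234 185.5670874748844 [[  -0.61   -0.69    0.4   -33.38]
 [  -0.79    0.54   -0.29  531.95]
 [  -0.01   -0.49   -0.87 1401.12]
 [   0.      0.      0.      1.  ]]
top 481.103489347561 253.86540930162377 192.65027269378885 [[   0.01   -0.98    0.18  217.93]
 [  -1.     -0.01   -0.     93.38]
 [   0.     -0.18   -0.98 1890.49]
 [   0.      0.      0.      1.  ]]
wrist 269.4562282876744 252.3733866070712 184.49485533840496 [[  0.4    0.88   0.26 141.14]
 [  0.92  -0.38  -0.11 537.5 ]
 [ -0.     0.28  -0.96 384.77]
 [  0.     0.     0.     1.  ]]
[[  -0.     -0.96   -0.28   83.07]
 [   1.     -0.     -0.     -0.48]
 [   0.     -0.28    0.96 -179.83]
 [   0.      0.      0.      1.  ]]
```

View pics/scene0.png

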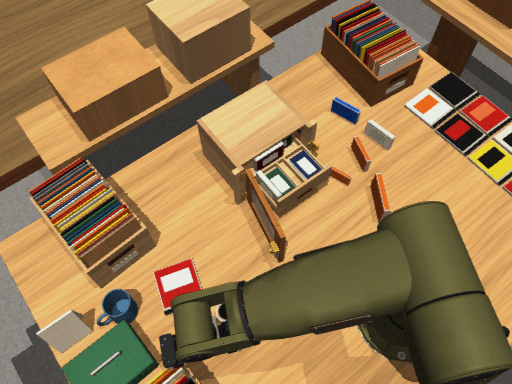

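View pics/top0.png

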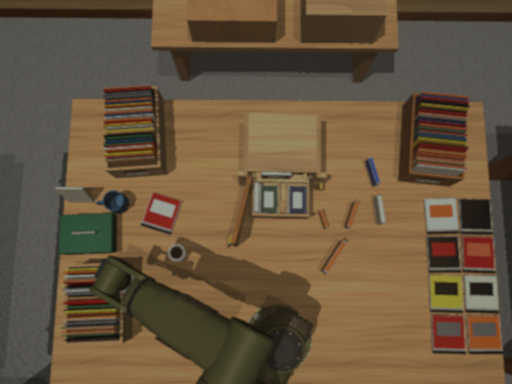

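View pics/wrist0.png

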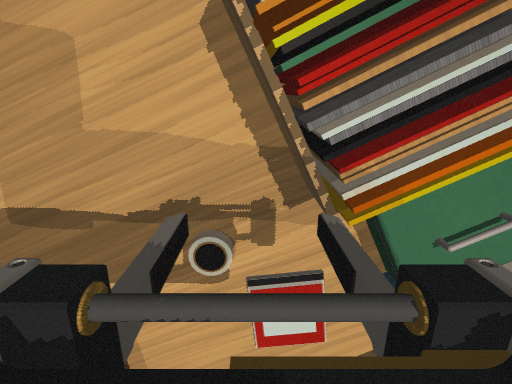

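The scene view shows the open door around (265,215), the tray at (285,175), and three orange pieces at (340,175), (361,152) and (380,195). The white and blue cassettes are nearby. I'll enlarge it.

```bash
python3 - <<'E'
import cv2
a=cv2.imread('pics/scene0.png')[80:270,190:420]; cv2.imwrite('pics/s0z.png',cv2.resize(a,None,fx=3.15,fy=3.15,interpolation=cv2.INTER_CUBIC)[:600,:800])
a=cv2.imread('pics/top0.png')[100:290,220:400]; cv2.imwrite('pics/t0z.png',cv2.resize(a,None,fx=3.15,fy=3.15,interpolation=cv2.INTER_CUBIC)[:600,:800])
E
```

```text
(no output)
```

View pics/s0z.png

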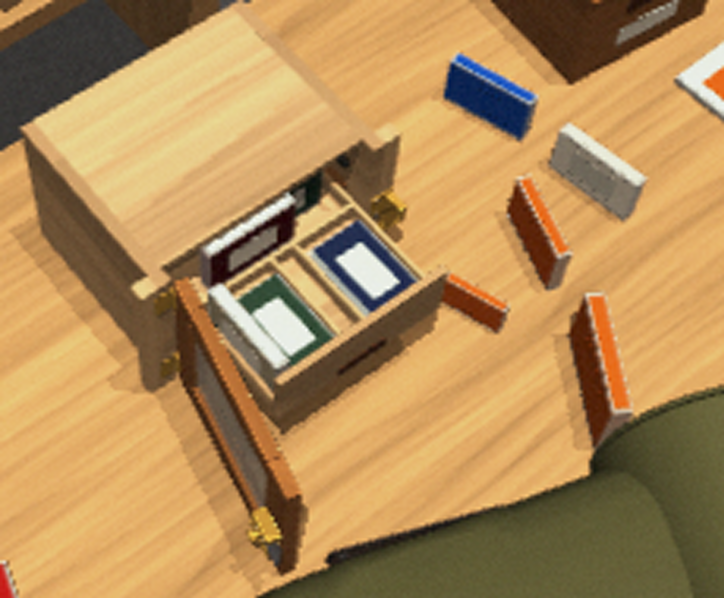

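View pics/t0z.png

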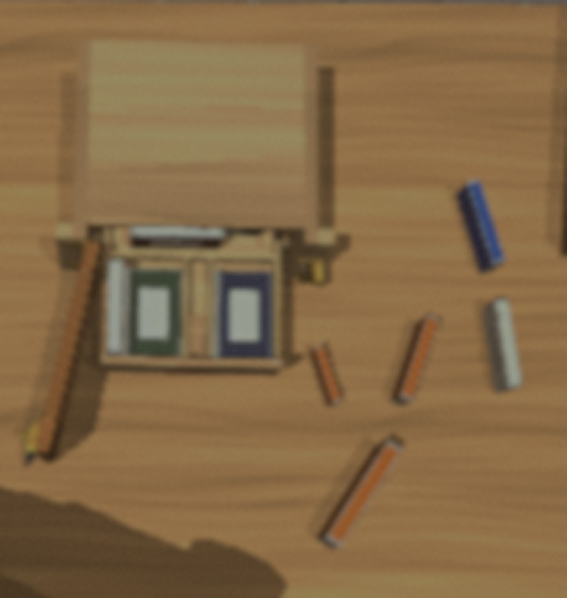

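```bash
python3 - <<'E'
from h import *
d=load('top0');s=load('scene0')
t=lambda x,y:(x/3.15+220,y/3.15+100)
for n,a,b,z in [('small',(316,346),(336,404),40),('mid',(432,314),(403,402),70),('big',(394,440),(331,544),85),('blue',(471,183),(490,270),70),('white',(499,298),(513,388),70)]:
    p=onz(d,*t(*a),z);q=onz(d,*t(*b),z);print(n,p,q,np.linalg.norm(p-q),'yaw',np.arctan2(*(p-q)[1::-1]))
# wood points: top board front corners z=194 in top; 
for n,a,z in [('boardFL',(80,228),194),('boardFR',(313,228),194),('back L',(90,40),194),('backR',(312,42),194),('tray FL',(101,366),170),('tray FR',(279,370),170),('slot c',(200,310),106),('slot edgesL back',(191,262),126),('slot R',(213,262),126),('doorhinge',(93,242),192),('doorfree',(46,458),192)]:
    print(n,onz(d,*t(*a),z))
sc=lambda x,y:(x/3.15+190,y/3.15+80)
for n,a,b in [('midA',(432,314),(524,182)),('midB',(403,402),(568,255)),('trayFR',(279,370),(443,272)),('trayFL',(101,366),(275,385)),('doorfree',(44,458),(293,500))]:
    print(n,*tri(d,t(*a),s,sc(*b)))
E
```

```text
small [ 483.18 -167.72   40.  ] [ 411.67 -191.07   40.  ] 75.22058166692588 yaw 0.3156419563058024
mid [ 519.44 -305.44   70.  ] [ 411.64 -267.29   70.  ] 114.35608282504019 yaw -0.34014264942708156
big [ 364.59 -252.41   85.  ] [ 241.84 -175.23   85.  ] 144.99232632590372 yaw -0.5613296935192924
blue [ 684.1  -358.57   70.  ] [ 574.66 -378.11   70.  ] 111.1742500906524 yaw 0.17667873292201733
white [ 539.94 -387.83   70.  ] [ 429.73 -400.63   70.  ] 110.95386793084174 yaw 0.11558775773107931
boardFL [595.26 122.31 194.  ]
boardFR [ 597.63 -144.74  194.  ]
back L [820.88 113.15 194.  ]
backR [ 820.82 -147.08  194.  ]
tray FL [439.34  96.89 170.  ]
tray FR [ 436.48 -106.62  170.  ]
slot c [515.91 -20.57 106.  ]
slot edgesL back [570.24  -8.76 126.  ]
slot R [570.47 -34.88 126.  ]
doorhinge [579.43 107.27 192.  ]
doorfree [332.54 157.33 192.  ]
midA [ 521.21 -310.68   50.18] 3.521348211961963
midB [ 411.13 -264.96   80.1 ] 1.30873541674279
trayFR [ 439.71 -105.04  167.54] 6.907726086295518
trayFL [443.34  99.54 166.96] 8.907211294759314
doorfree [337.88 163.28 182.12] 11.478981288372776
```

```bash
cat >> h.py <<'E'
def go(pos,yaw,n=10,pr=True):
    s=read_state();M=rot(s['eef_rot']);G=rot([np.pi,0,yaw])
    t=M.T@(np.array(pos)-s['eef_pos'])/10;r=R.from_matrix(M.T@G).as_rotvec()
    print('shift cm',np.round(t,2),'turn',np.round(r,3),'len mm',round(np.linalg.norm(t)*10,1));return t,r
E
python3 - <<'E'
from h import *
go([345,110,330],2.77); go([430,-275,260],2.80)
E
```

```text
shift cm [-27.33 -31.24 -12.47] turn [-0.   -0.   -0.04] len mm 433.4
shift cm [-50.37 -63.23  -5.45] turn [-0.   -0.   -0.07] len mm 810.2
```

Request:
{"fn": "servo_tool", "kwargs": {
  "series": [
    [-1.5, -1.8, -1.5, 0, 0, 0],
    [-4, -5, -4, 0, 0, 0],
    [-7, -8, -6.5, 0, 0, 0],
    [-9.5, -11, -9, 0, 0, 0],
    [-12, -14, -11, 0, 0, 0],
    [-14.5, -17, -12, 0, 0, 0],
    [-17, -20, -12, 0, 0, -0.02],
    [-19.5, -23, -12, 0, 0, -0.03],
    [-22, -26, -12, 0, 0, -0.04],
    [-24, -29, -12, 0, 0, -0.04]
  ]
}}

```text
clock: 0.98
eef_pos: [322.4, 146.3, 325.5]
eef_rot: [3.141, 0.0, 2.776]
wrist_force: [1.0, 0.9, 0.7]
finger_gap: 93.8
```

```bash
python3 - <<'E'
from h import *
print(read_state()['eef_pos'])
go([430,-275,260],2.80)
E
```

```text
[322.4  146.26 325.52]
shift cm [-25.11 -35.5    6.55] turn [ 0.    0.   -0.02] len mm 439.7
```

Request:
{"fn": "servo_tool", "kwargs": {
  "series": [
    [-2, -3, 0, 0, 0, 0],
    [-5, -6.5, 0, 0, 0, 0],
    [-7.5, -10.2, 0.5, 0, 0, 0],
    [-10, -14, 1, 0, 0, 0],
    [-12.5, -18, 2, 0, 0, 0],
    [-15, -21.5, 3, 0, 0, 0],
    [-17.5, -25, 4, 0, 0, -0.02],
    [-20, -28.5, 5, 0, 0, -0.02],
    [-22.5, -31.5, 6, 0, 0, -0.02],
    [-24.5, -34.5, 6.5, 0, 0, -0.02]
  ]
}}

```text
clock: 1.82
eef_pos: [422.6, -245.9, 262.8]
eef_rot: [3.141, -0.001, 2.794]
wrist_force: [1.5, 1.2, 0.8]
finger_gap: 94.1
```

```bash
python3 - <<'E'
from h import *
snap('wrist','w1.png')
snap('scene','s1.png')
print(read_state()['eef_pos'],read_state()['eef_rot'])
E
```

```text
[ 422.5  -247.57  261.06] [ 3.14 -0.    2.79]
```

View pics/w1.png

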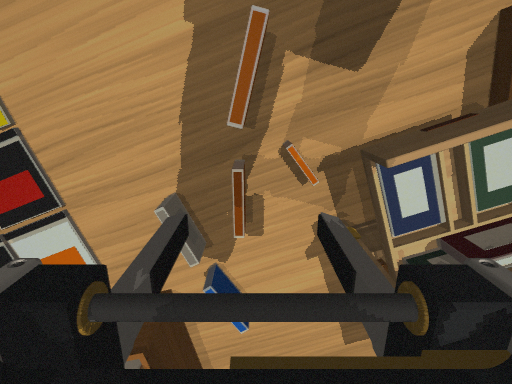

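View pics/s1.png

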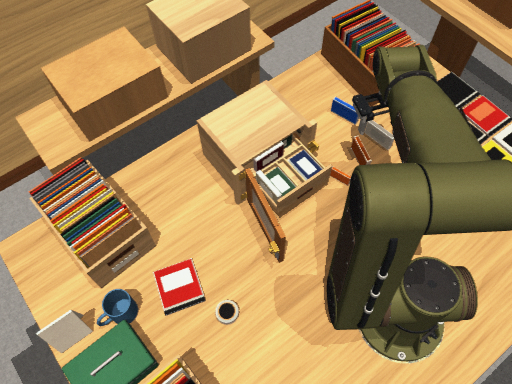

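Wrist view: mid cassette's top face spans (239,171) to (239,237), the small one is at (302,164), the large one at (248,67), and the tray is at right with its empty slot around (455,200).

```bash
python3 - <<'E'
from h import *
im=cv2.imread('pics/w1.png')
a=im[100:310,140:512]; cv2.imwrite('pics/w1z.png',cv2.resize(a,None,fx=2.15,fy=2.15,interpolation=cv2.INTER_CUBIC))
d=load('w1')
hsv=cv2.cvtColor(im,cv2.COLOR_BGR2HSV)
m=cv2.inRange(hsv,(6,190,120),(12,255,255))
n,l,st,c=cv2.connectedComponentsWithStats(m)
for i in range(1,n):
    if st[i,4]>100:
        r=cv2.minAreaRect(np.argwhere(l==i)[:,::-1].astype(np.float32)); b=cv2.boxPoints(r)
        P=np.array([onz(d,*p,70)[:2] for p in b]); print(st[i],r); print(P.mean(0),np.linalg.norm(P-np.roll(P,1,0),axis=1))
        e=P-np.roll(P,1,0); k=np.argmax(np.linalg.norm(e,axis=1)); print('yaw',np.arctan2(e[k,1],e[k,0]))
E
```

```text
(no output)
```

View pics/w1z.png

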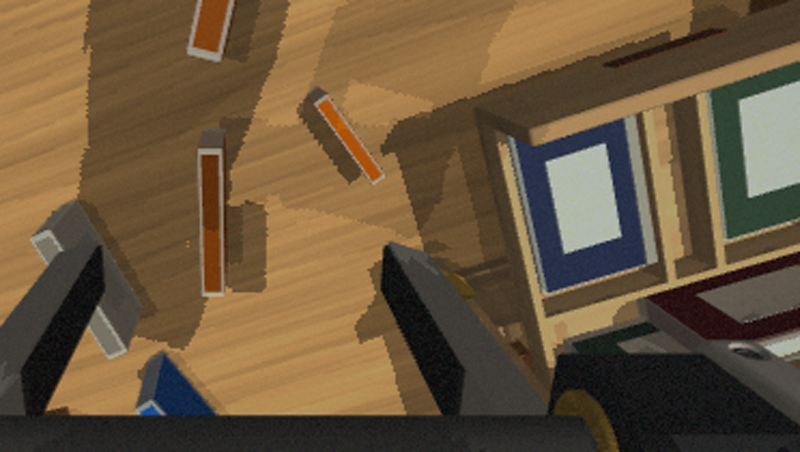

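```bash
python3 - <<'E'
from h import *
d=load('w1');t=load('top0')
z=lambda x,y:(x/2.15+140,y/2.15+100)
P=np.array([onz(d,*z(*p),70)[:2] for p in [(197,150),(222,149),(224,296),(202,296)]]);print(P,P.mean(0),np.linalg.norm(P-np.roll(P,1,0),axis=1))
e=(P[3]-P[0]+P[2]-P[1]);print('yaw',np.arctan2(e[1],e[0]))
c=np.r_[P.mean(0),70];print('in top zoom',(proj(t,c)-[220,100])*3.15)
# slot walls, z=126 tops
for n,p,zz in [('navy-side wall inner bottom',(678,275),126),('navy-side wall inner top',(658,112),126),('green wall inner bottom',(715,266),126),('green wall inner top',(697,103),126),('frontboard outer right',(480,110),170),('front in corner',(533,140),170),('front outer left',(800,3),170)]:
    print(n,onz(d,*z(*p),zz))
E
```

```text
[[ 417.66 -276.13]
 [ 422.64 -260.37]
 [ 523.81 -296.6 ]
 [ 518.47 -311.34]] [ 470.64 -286.11] [106.79  16.53 107.46  15.68]
yaw -0.3399782574256843
in top zoom [417.25 353.59]
navy-side wall inner bottom [576.31 -24.46 126.  ]
navy-side wall inner top [473.03 -21.1  126.  ]
green wall inner bottom [577.86  -2.92 126.  ]
green wall inner top [475.29  -0.28 126.  ]
frontboard outer right [ 425.5  -127.56  170.  ]
front in corner [ 448.39 -106.97  170.  ]
front outer left [427.06  18.88 170.  ]
```

```bash
python3 - <<'E'
from h import *
go([470,-286,110],2.802);go([470,-286,31],2.802)
E
```

```text
shift cm [-5.84 -1.99 15.08] turn [ 0.   -0.   -0.01] len mm 163.0
shift cm [-5.88 -1.99 22.98] turn [ 0.   -0.   -0.01] len mm 238.0
```

Request:
{"fn": "servo_tool", "kwargs": {
  "series": [
    [-0.6, -0.2, 1.5, 0, 0, 0],
    [-1.5, -0.5, 4, 0, 0, 0],
    [-2.5, -0.8, 6.5, 0, 0, 0],
    [-3.5, -1.2, 9, 0, 0, 0],
    [-4.5, -1.6, 11, 0, 0, 0],
    [-5.3, -1.9, 12.5, 0, 0, -0.01],
    [-5.8, -2.0, 13.5, 0, 0, -0.01],
    [-5.8, -2.0, 14, 0, 0, -0.01],
    [-5.8, -2.0, 14, 0, 0, -0.01],
    [-5.8, -2.0, 14, 0, 0, -0.01]
  ]
}}

```text
clock: 2.75
eef_pos: [470.5, -282.1, 124.6]
eef_rot: [-3.141, 0.001, 2.805]
wrist_force: [-0.3, -0.4, 0.0]
finger_gap: 94.0
```

```bash
python3 - <<'E'
from h import *
go([470,-286,31],2.802)
snap('wrist','w2.png')
E
```

```text
shift cm [-0.07 -0.38  9.36] turn [-0.  0.  0.] len mm 93.7
```

View pics/w2.png

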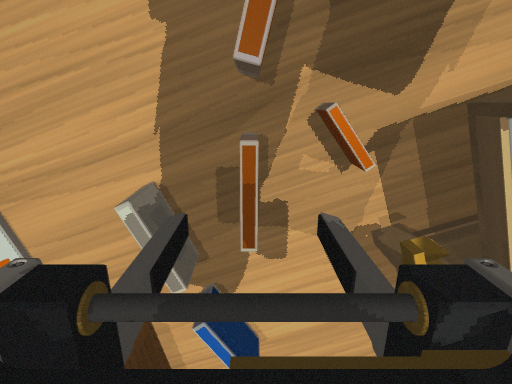

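The cassette's top face is centred at about (249,195), straight between the fingers. Checking its position from this view.

```bash
python3 - <<'E'
from h import *
d=load('w2')
a=onz(d,249.5,140,70);b=onz(d,248.5,251,70);print(a,b,(a+b)/2,np.linalg.norm(a-b),np.arctan2(*(b-a)[1::-1]))
E
```

```text
[ 418.86 -267.33   70.  ] [ 520.45 -304.32   70.  ] [ 469.66 -285.83   70.  ] 108.11767810015299 -0.34921769451945495
```

Request:
{"fn": "servo_tool", "kwargs": {
  "series": [
    [0, -0.1, 1, 0, 0, 0],
    [0, -0.2, 2.5, 0, 0, 0],
    [0, -0.3, 4, 0, 0, 0],
    [0, -0.4, 5.5, 0, 0, 0],
    [0, -0.4, 6.8, 0, 0, 0],
    [0, -0.4, 8, 0, 0, 0],
    [0, -0.4, 8.8, 0, 0, 0],
    [0, -0.4, 9.3, 0, 0, 0],
    [0, -0.4, 9.4, 0, 0, 0],
    [0, -0.4, 9.4, 0, 0, 0]
  ]
}}

```text
clock: 3.63
eef_pos: [469.3, -286.2, 29.9]
eef_rot: [-3.142, 0.0, 2.805]
wrist_force: [-0.4, 0.2, 0.1]
finger_gap: 93.9
```

Request:
{"fn": "servo_tool", "kwargs": {
  "series": [
    [0, 0, 0, 0, 0, 0],
    [0, 0, 0, 0, 0, 0],
    [0, 0, 0, 0, 0, 0],
    [0, 0, 0, 0, 0, 0],
    [0, 0, 0, 0, 0, 0],
    [0, 0, 0, 0, 0, 0],
    [0, 0, 0, 0, 0, 0],
    [0, 0, 0, 0, 0, 0],
    [0, 0, 0, 0, 0, 0],
    [0, 0, 0, 0, 0, 0]
  ],
  "gripper": 1.0,
  "grip_force": 15
}}

```text
clock: 4.47
eef_pos: [469.2, -286.1, 29.8]
eef_rot: [3.142, -0.0, 2.805]
wrist_force: [-1.4, 0.1, 0.2]
finger_gap: 31.0
```

```bash
python3 - <<'E'
from h import *
s=read_state();print(s['eef_pos'],s['finger_gap'],s['wrist_force'])
go([400,-200,260],2.9)
E
```

```text
[ 469.15 -286.14   29.77] 30.958237609405383 [-1.4   0.11  0.21]
shift cm [  9.38   5.84 -23.02] turn [ 0.  -0.  -0.1] len mm 255.4
```

Still closing.

Request:
{"fn": "servo_tool", "kwargs": {
  "series": [
    [0, 0, 0, 0, 0, 0],
    [0, 0, 0, 0, 0, 0],
    [0, 0, 0, 0, 0, 0],
    [0, 0, 0, 0, 0, 0],
    [0, 0, 0, 0, 0, 0],
    [0, 0, 0, 0, 0, 0],
    [0, 0, -0.2, 0, 0, 0],
    [0, 0, -0.6, 0, 0, 0],
    [0, 0, -1.2, 0, 0, 0],
    [0, 0, -2, 0, 0, 0]
  ]
}}

```text
clock: 5.3
eef_pos: [469.1, -286.1, 50.3]
eef_rot: [3.141, -0.0, 2.805]
wrist_force: [-0.6, 0.1, -1.0]
finger_gap: 17.1
```

```bash
python3 - <<'E'
from h import *
s=read_state();print(s['eef_pos'],s['finger_gap'],s['wrist_force'])
go([410,-30,300],3.1416)
E
```

```text
[ 469.05 -286.06   50.26] 17.126511912068327 [-0.65  0.11 -1.  ]
shift cm [ 14.05  22.22 -24.97] turn [ 0.   -0.   -0.34] len mm 362.5
```

Request:
{"fn": "servo_tool", "kwargs": {
  "series": [
    [0, 0, -1.5, 0, 0, 0],
    [0, 0, -4.5, 0, 0, 0],
    [0, 0.5, -8, 0, 0, -0.03],
    [1, 1.5, -11.5, 0, 0, -0.08],
    [3, 3.5, -15, 0, 0, -0.14],
    [5.5, 6, -18, 0, 0, -0.2],
    [8, 8.5, -20.5, 0, 0, -0.26],
    [10, 11, -22.5, 0, 0, -0.31],
    [11.5, 13, -24, 0, 0, -0.34],
    [12.5, 14.5, -25, 0, 0, -0.34]
  ]
}}

```text
clock: 6.13
eef_pos: [398.2, -106.0, 303.1]
eef_rot: [-3.14, 0.004, -3.136]
wrist_force: [0.6, -0.9, -0.3]
finger_gap: 16.8
```

Request:
{"fn": "servo_tool", "kwargs": {
  "series": [
    [0, 0, 0, 0, 0, 0],
    [0, 0, 0, 0, 0, 0],
    [0, 0, 0, 0, 0, 0],
    [0, 0, 0, 0, 0, 0],
    [0, 0, 0, 0, 0, 0],
    [0, 0, 0, 0, 0, 0],
    [0, 0, 0, 0, 0, 0],
    [0, 0, 0, 0, 0, 0],
    [0, 0, 0, 0, 0, 0],
    [0, 0, 0, 0, 0, 0]
  ]
}}

```text
clock: 6.97
eef_pos: [399.1, -108.0, 299.8]
eef_rot: [-3.142, -0.0, -3.138]
wrist_force: [-0.2, -0.4, -0.8]
finger_gap: 16.7
```

```bash
python3 - <<'E'
from h import *
s=read_state();print(s['eef_pos'],s['eef_rot'],s['finger_gap'],s['wrist_force'])
snap('wrist','w3.png');snap('top','t3.png')
im=cv2.imread('pics/w3.png');cv2.imwrite('pics/w3b.png',cv2.resize(im,(800,600),interpolation=cv2.INTER_CUBIC))
E
```

```text
[ 399.14 -108.04  299.79] [-3.14 -0.   -3.14] 16.67114732720936 [-0.22 -0.39 -0.83]
```

View pics/w3b.png

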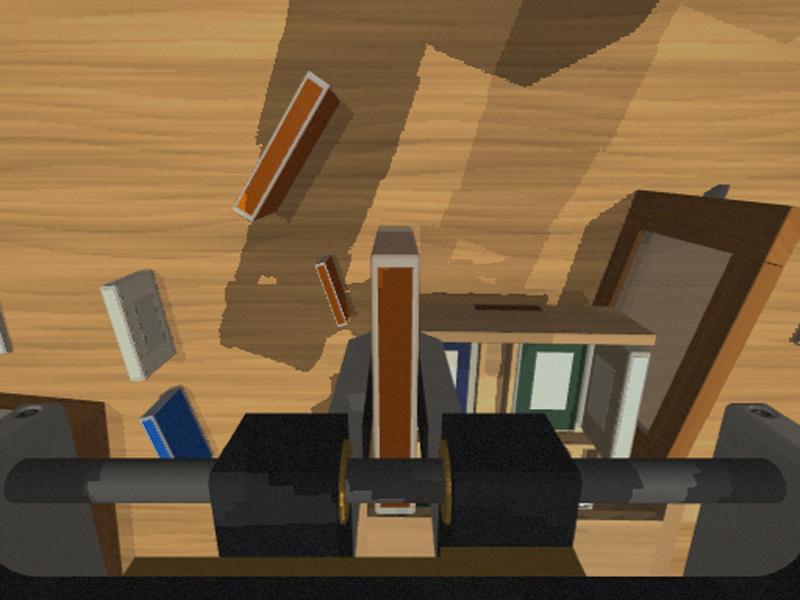

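```bash
python3 - <<'E'
import cv2
im=cv2.imread('pics/w3.png')[190:290,270:420];cv2.imwrite('pics/w3z.png',cv2.resize(im,None,fx=5.3,fy=5.3,interpolation=cv2.INTER_CUBIC))
E
```

```text
(no output)
```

View pics/w3z.png

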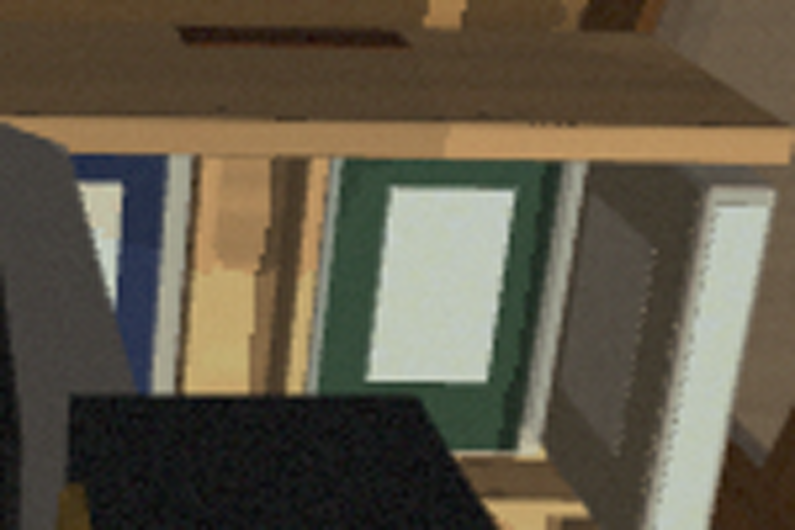

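```bash
python3 - <<'E'
from h import *
d=load('w3')
z=lambda x,y:(x/5.3+270-.4,y/5.3+190-.4)
for n,p,h in [('Rtop',(308,165),126),('Rtop',(290,385),126),('Rfloor',(272,165),106),('Rfloor',(252,385),106),('Rwall outer top',(332,165),126),('wall outer',(312,385),126),('navy left',(190,165),114),
 ('front outer far L',(790,124),170),('front outer mid',(400,118),170),('front outer',(10,113),170),('front inner L',(790,163),170),('front inner',(200,154),170),('cass L end',(708,188),176),('rear slot wall',(540,456),126)]: print(n,onz(d,*z(*p),h))
k=512/800
for p in [(374,268),(417,268),(376,513),(414,513)]: print('held',onz(d,p[0]*k,p[1]*k,299.8+39))
E
```

```text
Rtop [474.33  -1.18 126.  ]
Rtop [541.83  -0.7  126.  ]
Rfloor [483.32  -5.32 106.  ]
Rfloor [554.64  -5.93 106.  ]
Rwall outer top [474.31   5.28 126.  ]
wall outer [541.81   5.51 126.  ]
navy left [479.81 -30.33 114.  ]
front outer far L [443.88  97.05 170.  ]
front outer mid [442.65   5.9  170.  ]
front outer [441.67 -85.04 170.  ]
front inner L [453.76  98.81 170.  ]
front inner [451.88 -40.17 170.  ]
cass L end [457.44  76.89 176.  ]
rear slot wall [564.84  72.86 126.  ]
held [ 350.39 -115.79  338.8 ]
held [ 350.35 -101.    338.8 ]
held [ 454.83 -116.11  338.8 ]
held [ 454.78 -100.36  338.8 ]
```

Request:
{"fn": "servo_tool", "kwargs": {
  "series": [
    [0, 1, 0.2, 0, 0, 0],
    [0, 3, 0.6, 0, 0, 0],
    [0, 5.5, 1.2, 0, 0, 0],
    [0, 8, 2, 0, 0, 0],
    [0, 10.5, 2.6, 0, 0, 0],
    [0, 13, 3, 0, 0, 0],
    [0, 14.5, 3, 0, 0, 0],
    [0, 15.2, 3, 0, 0, 0],
    [0, 15.5, 3, 0, 0, 0],
    [0, 15.5, 3, 0, 0, 0]
  ]
}}

```text
clock: 7.9
eef_pos: [398.6, 47.3, 269.9]
eef_rot: [-3.142, 0.0, -3.138]
wrist_force: [-1.0, 0.0, -0.7]
finger_gap: 16.7
```

```bash
python3 - <<'E'
from h import *
snap('wrist','w4.png')
s=read_state();print(s['eef_pos'],s['eef_rot'],s['finger_gap'],s['wrist_force'])
im=cv2.imread('pics/w4.png');cv2.imwrite('pics/w4b.png',cv2.resize(im,(800,600),interpolation=cv2.INTER_CUBIC))
E
```

```text
[398.66  46.82 269.91] [-3.14  0.   -3.14] 17.025368782111848 [ 0.41 -0.14 -0.62]
```

View pics/w4b.png

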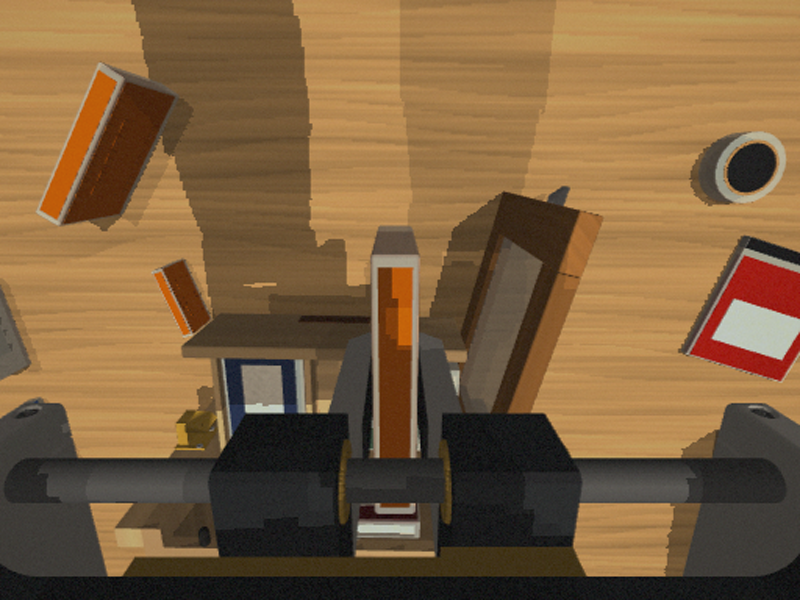

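```bash
python3 - <<'E'
import cv2
im=cv2.imread('pics/w4.png')[195:285,110:230];cv2.imwrite('pics/w4z.png',cv2.resize(im,None,fx=6.5,fy=6.5,interpolation=cv2.INTER_CUBIC))
im=cv2.imread('pics/t3.png')[130:260,225:345];cv2.imwrite('pics/t3z.png',cv2.resize(im,None,fx=4.6,fy=4.6,interpolation=cv2.INTER_CUBIC))
E
```

```text
(no output)
```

View pics/w4z.png

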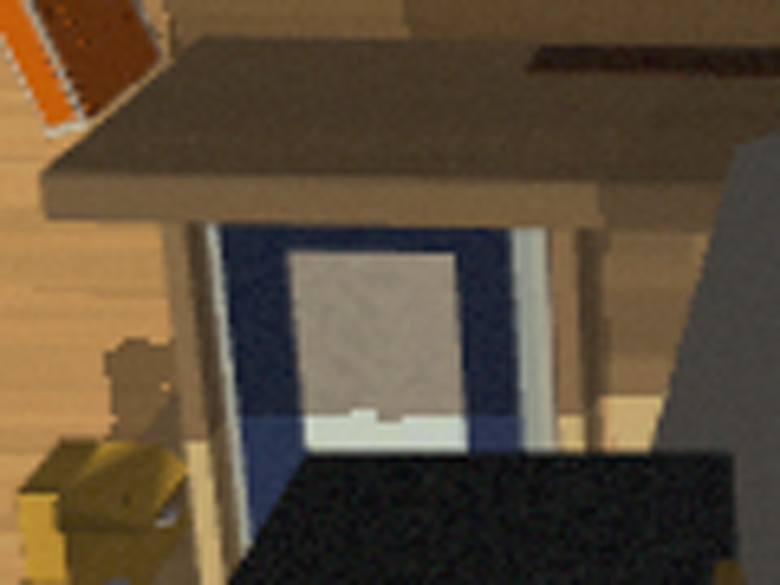

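View pics/t3z.png

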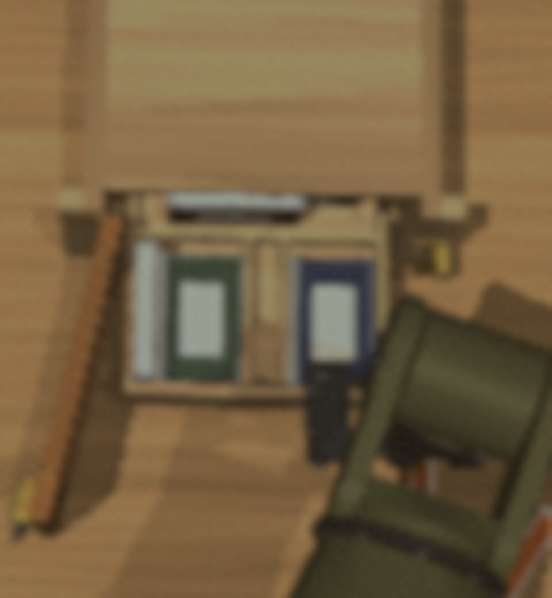

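```bash
python3 - <<'E'
from h import *
d=load('w4')
z=lambda x,y:(x/6.5+110-.4,y/6.5+195-.4)
for n,p,h in [('inner top',(578,240),126),('inner top',(585,430),126),('inner floor',(605,240),106),('inner floor',(603,430),106),('outer top',(553,240),126),('outer top',(557,430),126),
 ('tray FR outer',(45,172),170),('tray F mid',(590,178),170),('tray FR inner',(45,217),170),('tray side',(168,240),126),('tray side b',(203,570),126)]: print(n,onz(d,*z(*p),h))
d=load('t3')
z=lambda x,y:(x/4.6+225-.4,y/4.6+130-.4)
for n,p,h in [('slot L',(252,300),126),('slot R',(285,300),126),('tray FL',(122,388),170),('tray FR',(375,390),170),('rear slot',(265,244),126),('front inner',(265,385),170)]: print('top',n,onz(d,*z(*p),h))
E
```

```text
inner top [476.49 -24.31 126.  ]
inner top [520.5  -25.18 126.  ]
inner floor [486.43 -22.85 106.  ]
inner floor [533.16 -25.58 106.  ]
outer top [476.51 -29.4  126.  ]
outer top [520.52 -31.08 126.  ]
tray FR outer [ 441.95 -106.55  170.  ]
tray F mid [442.72 -11.97 170.  ]
tray FR inner [ 450.52 -107.75  170.  ]
tray side [ 476.82 -107.71  126.  ]
tray side b [ 555.29 -109.55  126.  ]
top slot L [526.01  -4.02 126.  ]
top slot R [526.24 -30.74 126.  ]
top tray FL [447.45 100.35 170.  ]
top tray FR [447.57 -97.92 170.  ]
top rear slot [572.32 -14.65 126.  ]
top front inner [450.78 -11.71 170.  ]
```

```bash
python3 - <<'E'
from h import *
go([510,-13.7,215],np.pi)
E
```

```text
shift cm [-11.11  -6.09   5.49] turn [-0.  0.  0.] len mm 138.1
```

Request:
{"fn": "servo_tool", "kwargs": {
  "series": [
    [-0.5, -0.5, 0, 0, 0, 0],
    [-1.5, -1.5, 0, 0, 0, 0],
    [-3, -2.8, 0.2, 0, 0, 0],
    [-4.8, -4, 0.8, 0, 0, 0],
    [-6.8, -5, 1.8, 0, 0, 0],
    [-8.6, -5.8, 3, 0, 0, 0],
    [-10, -6.1, 4.2, 0, 0, 0],
    [-10.8, -6.1, 5.2, 0, 0, 0],
    [-11.1, -6.1, 5.5, 0, 0, 0],
    [-11.1, -6.1, 5.5, 0, 0, 0]
  ]
}}

```text
clock: 8.78
eef_pos: [510.1, -14.8, 213.7]
eef_rot: [3.141, -0.002, -3.14]
wrist_force: [0.1, -0.7, -0.7]
finger_gap: 17.0
```

```bash
python3 - <<'E'
from h import *
snap('wrist','w5.png');snap('scene','s5.png')
s=read_state();print(s['eef_pos'],s['eef_rot'],s['finger_gap'],s['wrist_force'])
im=cv2.imread('pics/w5.png')[100:300,150:360];cv2.imwrite('pics/w5b.png',cv2.resize(im,None,fx=3,fy=3,interpolation=cv2.INTER_CUBIC))
im=cv2.imread('pics/s5.png')[90:250,200:400];cv2.imwrite('pics/s5b.png',cv2.resize(im,None,fx=3.7,fy=3.7,interpolation=cv2.INTER_CUBIC))
E
```

```text
[509.85 -14.26 215.2 ] [-3.14  0.   -3.14] 16.817328904655017 [-0.29  0.37 -0.4 ]
```

View pics/w5b.png

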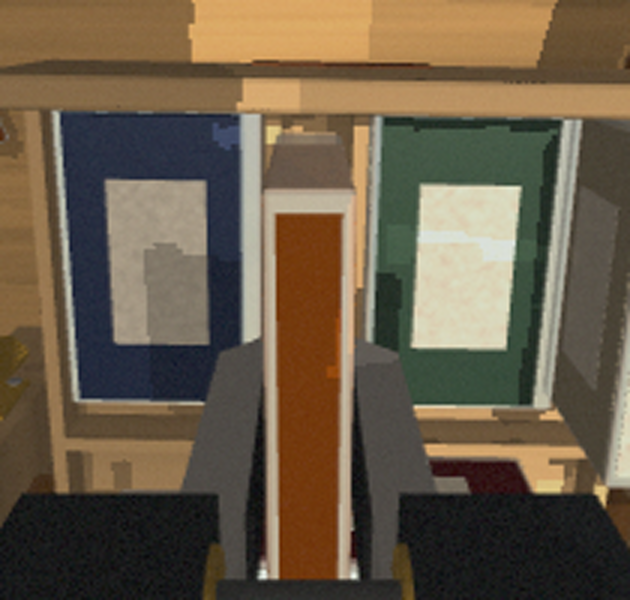

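View pics/s5b.png

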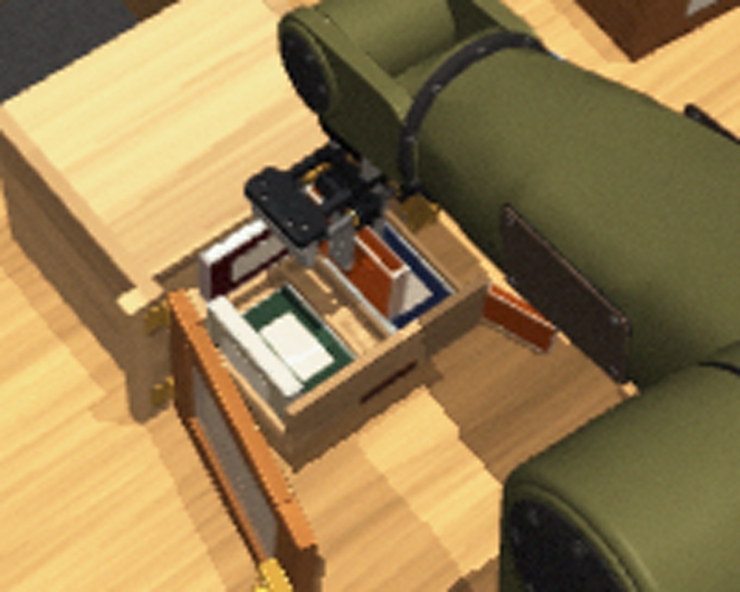

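```bash
python3 - <<'E'
from h import *
im=cv2.imread('pics/w5.png')[125:160,225:285];cv2.imwrite('pics/w5c.png',cv2.resize(im,None,fx=13,fy=13,interpolation=cv2.INTER_CUBIC))
d=load('w5')
z=lambda x,y:(x/3+150-.4,y/3+100-.4)
for n,p,h in [('R in top',(355,140),126),('R in top',(357,280),126),('R outer top',(371,140),126),('L outer',(262,140),126),('casL',(275,136),184),('casR',(345,136),184),('cas topL',(264,190),254),('cas top R',(353,190),254),('front in',(300,110),170),('front out',(300,75),170),('rear',(470,410),126),('tray R side',(50,120),126)]: print(n,onz(d,*z(*p),h))
E
```

```text
R in top [466.4   -0.09 126.  ]
R in top [515.2    1.48 126.  ]
R outer top [466.39   5.21 126.  ]
L outer [466.45 -30.91 126.  ]
casL [456.91 -24.19 184.  ]
casR [456.87  -6.04 184.  ]
cas topL [456.5  -23.32 254.  ]
cas top R [456.47  -7.66 254.  ]
front in [451.76 -17.85 170.  ]
front out [442.37 -17.83 170.  ]
rear [565.17  43.76 126.  ]
tray R side [ 459.98 -100.59  126.  ]
```

View pics/w5c.png

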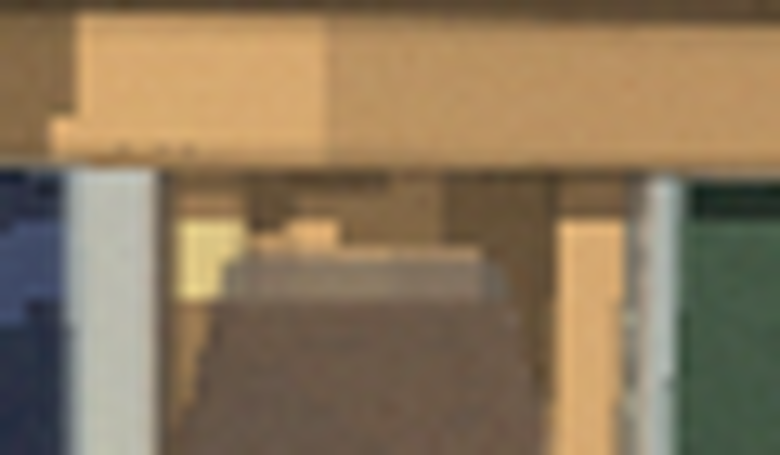

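```bash
python3 - <<'E'
from h import *
d=load('w5')
z=lambda x,y:(x/13+225-.46,y/13+125-.46)
for n,p,h in [('L in top',(247,230),126),('R in top',(553,230),126),('Lout',(175,230),126),('Rout',(626,230),126),('L floor',(290,210),106),('R floor',(443,210),106),('casL',(222,265),184),('casR',(508,265),184)]: print(n,onz(d,*z(*p),h))
E
```

```text
L in top [462.44 -24.31 126.  ]
R in top [462.4   -1.01 126.  ]
Lout [462.45 -29.79 126.  ]
Rout [462.39   4.55 126.  ]
L floor [463.44 -21.44 106.  ]
R floor [463.42  -8.94 106.  ]
casL [456.9  -23.92 184.  ]
casR [456.87  -6.81 184.  ]
```

```bash
python3 - <<'E'
from h import *
d=load('w5')
for x,z in [(565,126),(577,126),(583,126),(577,106),(565,106)]:
    print(x,z,(proj(d,[x,44,z])-[150,100])*3)
im=cv2.imread('pics/w5.png')[215:275,285:345];cv2.imwrite('pics/w5d.png',cv2.resize(im,None,fx=9,fy=9,interpolation=cv2.INTER_CUBIC))
E
```

```text
565 126 [469.47 408.37]
577 126 [467.58 437.72]
583 126 [466.65 452.15]
577 106 [457.93 412.27]
565 106 [459.6  384.43]
```

View pics/w5d.png

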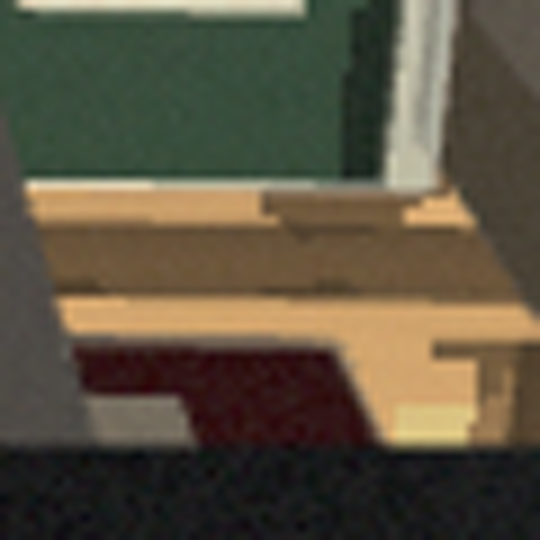

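Request:
{"fn": "servo_tool", "kwargs": {
  "series": [
    [-0.1, 0.1, 0.2, 0, 0, 0],
    [-0.2, 0.25, 0.6, 0, 0, 0],
    [-0.3, 0.25, 1.2, 0, 0, 0],
    [-0.3, 0.25, 2, 0, 0, 0],
    [-0.3, 0.25, 2.8, 0, 0, 0],
    [-0.3, 0.25, 3.6, 0, 0, 0],
    [-0.3, 0.25, 4.2, 0, 0, 0],
    [-0.3, 0.25, 4.7, 0, 0, 0],
    [-0.3, 0.25, 5, 0, 0, 0],
    [-0.3, 0.25, 5, 0, 0, 0]
  ]
}}

```text
clock: 9.72
eef_pos: [512.6, -11.1, 164.2]
eef_rot: [3.141, -0.001, -3.138]
wrist_force: [1.1, 1.1, -0.4]
finger_gap: 17.1
```

```bash
python3 - <<'E'
from h import *
snap('wrist','w6.png')
s=read_state();print(s['eef_pos'],s['eef_rot'],s['finger_gap'],s['wrist_force'])
im=cv2.imread('pics/w6.png')[90:190,190:330];cv2.imwrite('pics/w6b.png',cv2.resize(im,None,fx=5.7,fy=5.7,interpolation=cv2.INTER_CUBIC))
E
```

```text
[512.79 -11.11 164.65] [-3.14 -0.   -3.14] 17.029589770286506 [ 0.08 -0.06 -0.22]
```

View pics/w6b.png

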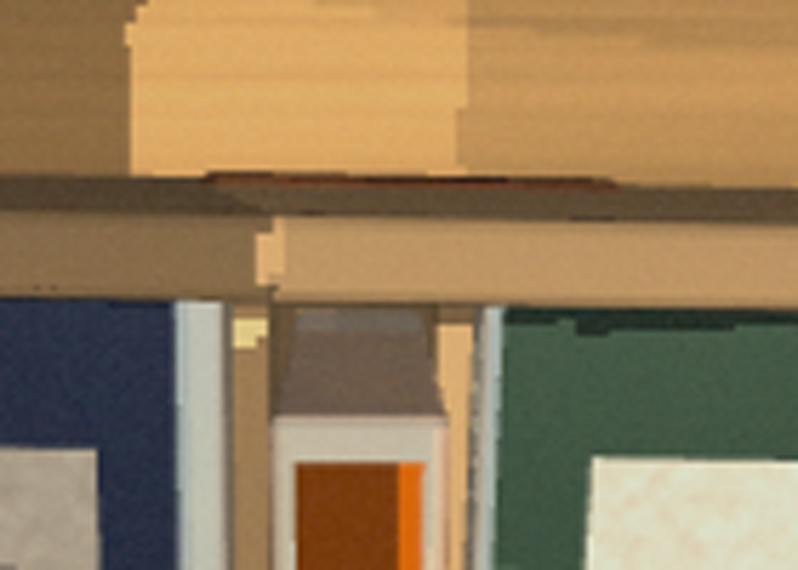

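```bash
python3 - <<'E'
from h import *
d=load('w6')
z=lambda x,y:(x/5.7+190-.4,y/5.7+90-.4)
zb=164.65-30.5
for n,p,h in [('casL',(293,320),zb),('casR',(430,320),zb),('Lin',(270,340),126),('Rin',(437,340),126),('Lout',(232,340),126),('Rout',(470,340),126),('cas topfront',(360,416),zb+70),('topL',(274,420),zb+70),('topR',(444,420),zb+70),('boardin',(330,303),170)]: print(n,onz(d,*z(*p),h))
im=cv2.imread('pics/w6.png')[140:165,225:280];cv2.imwrite('pics/w6c.png',cv2.resize(im,None,fx=14,fy=14,interpolation=cv2.INTER_CUBIC))
E
```

```text
casL [460.08 -20.76 134.15]
casR [460.03  -2.04 134.15]
Lin [464.13 -24.41 126.  ]
Rin [464.06  -0.61 126.  ]
Lout [464.14 -29.83 126.  ]
Rout [464.05   4.09 126.  ]
cas topfront [458.76 -11.68 204.15]
topL [459.17 -19.66 204.15]
topR [459.12  -3.88 204.15]
boardin [452.92 -15.05 170.  ]
```

View pics/w6c.png

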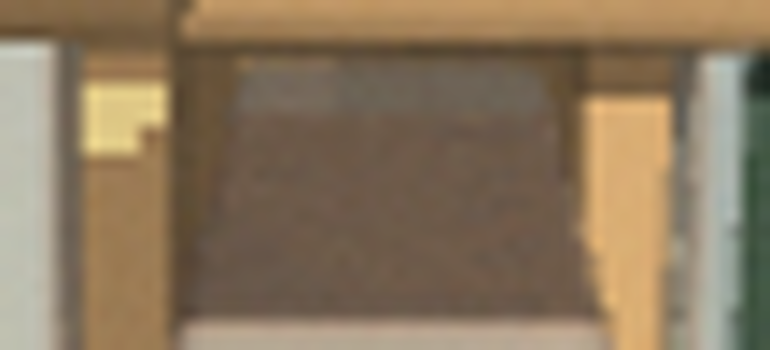

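Request:
{"fn": "servo_tool", "kwargs": {
  "series": [
    [0, -0.05, 0, 0, 0, 0],
    [0, -0.11, 0.1, 0, 0, 0],
    [0, -0.11, 0.3, 0, 0, 0],
    [0, -0.11, 0.6, 0, 0, 0],
    [0, -0.11, 1.0, 0, 0, 0],
    [0, -0.11, 1.4, 0, 0, 0],
    [0, -0.11, 1.7, 0, 0, 0],
    [0, -0.11, 2.0, 0, 0, 0],
    [0, -0.11, 2.2, 0, 0, 0],
    [0, -0.11, 2.3, 0, 0, 0]
  ]
}}

```text
clock: 10.6
eef_pos: [512.7, -12.2, 141.4]
eef_rot: [3.142, -0.0, -3.138]
wrist_force: [0.7, -0.9, -0.5]
finger_gap: 17.0
```

```bash
python3 - <<'E'
from h import *
snap('wrist','w7.png')
s=read_state();print(s['eef_pos'],s['eef_rot'],s['finger_gap'],s['wrist_force'],s['moment'])
im=cv2.imread('pics/w7.png')[90:190,190:330];cv2.imwrite('pics/w7b.png',cv2.resize(im,None,fx=5.7,fy=5.7,interpolation=cv2.INTER_CUBIC))
E
```

```text
[512.72 -12.21 141.43] [ 3.14 -0.   -3.14] 17.030847035492922 [-0.12 -0.09 -1.07] [ 0.05  0.04 -0.04]
```

View pics/w7b.png

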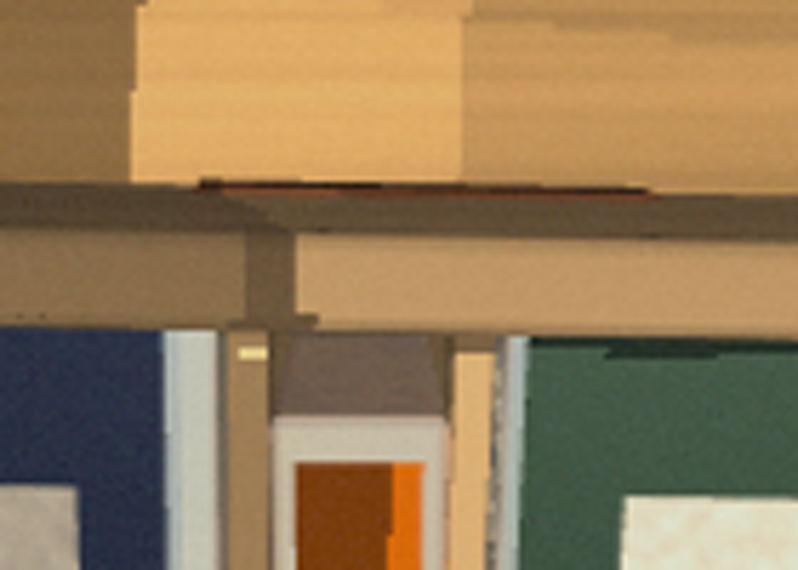

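The cassette is between the slot walls and not touching. Now I'll lower it slowly to the floor.

Request:
{"fn": "servo_tool", "kwargs": {
  "series": [
    [0, 0, 0.1, 0, 0, 0],
    [0, 0, 0.18, 0, 0, 0],
    [0, 0, 0.26, 0, 0, 0],
    [0, 0, 0.34, 0, 0, 0],
    [0, 0, 0.4, 0, 0, 0],
    [0, 0, 0.44, 0, 0, 0],
    [0, 0, 0.47, 0, 0, 0],
    [0, 0, 0.5, 0, 0, 0],
    [0, 0, 0.5, 0, 0, 0],
    [0, 0, 0.5, 0, 0, 0]
  ]
}}

```text
clock: 11.48
eef_pos: [512.8, -12.2, 136.8]
eef_rot: [-3.142, -0.0, -3.138]
wrist_force: [-0.6, -0.5, -1.4]
finger_gap: 17.1
```

```bash
python3 - <<'E'
from h import *
s=read_state();print(s['eef_pos'],s['finger_gap'],s['wrist_force'],s['moment'])
E
```

```text
[512.8  -12.21 136.8 ] 17.055510166967878 [-0.57 -0.52 -1.36] [ 0.05 -0.05  0.01]
```

Request:
{"fn": "servo_tool", "kwargs": {
  "series": [
    [0, 0, 0.02, 0, 0, 0],
    [0, 0, 0.04, 0, 0, 0],
    [0, 0, 0.06, 0, 0, 0],
    [0, 0, 0.08, 0, 0, 0],
    [0, 0, 0.1, 0, 0, 0],
    [0, 0, 0.12, 0, 0, 0],
    [0, 0, 0.13, 0, 0, 0],
    [0, 0, 0.14, 0, 0, 0],
    [0, 0, 0.14, 0, 0, 0],
    [0, 0, 0.14, 0, 0, 0]
  ]
}}

```text
clock: 12.32
eef_pos: [512.9, -12.2, 135.7]
eef_rot: [-3.142, 0.001, -3.138]
wrist_force: [-1.3, -0.7, 5.7]
finger_gap: 17.1
```

Request:
{"fn": "servo_tool", "kwargs": {
  "series": [
    [0, 0, -0.04, 0, 0, 0],
    [0, 0, -0.04, 0, 0, 0],
    [0, 0, -0.04, 0, 0, 0],
    [0, 0, -0.04, 0, 0, 0],
    [0, 0, -0.04, 0, 0, 0],
    [0, 0, -0.04, 0, 0, 0],
    [0, 0, -0.5, 0, 0, 0],
    [0, 0, -1.3, 0, 0, 0],
    [0, 0, -2.5, 0, 0, 0],
    [0, 0, -4, 0, 0, 0]
  ],
  "gripper": 4.5
}}

```text
clock: 13.15
eef_pos: [512.6, -12.2, 176.1]
eef_rot: [3.142, -0.001, -3.138]
wrist_force: [-0.2, 1.0, -0.3]
finger_gap: 45.1
```

Request:
{"fn": "servo_tool", "kwargs": {
  "series": [
    [0, 0, -1.5, 0, 0, 0],
    [0, 0, -4, 0, 0, 0],
    [1, 0, -7, 0, 0, 0],
    [3, 0, -9, 0, 0, 0],
    [5.5, 0, -10, 0, 0, 0],
    [8, 0, -10, 0, 0, 0],
    [10, 0, -10, 0, 0, 0],
    [11.5, 0, -10, 0, 0, 0],
    [12, 0, -10, 0, 0, 0],
    [12, 0, -10, 0, 0, 0]
  ]
}}

```text
clock: 13.98
eef_pos: [392.5, -12.6, 276.4]
eef_rot: [-3.141, 0.002, -3.138]
wrist_force: [0.4, -0.5, -0.1]
finger_gap: 45.0
```

```bash
python3 - <<'E'
from h import *
s=read_state();print(s['eef_pos'],s['finger_gap'],s['wrist_force'],s['moment'])
snap('wrist','w8.png');snap('scene','s8.png')
im=cv2.imread('pics/s8.png')[90:250,200:400];cv2.imwrite('pics/s8b.png',cv2.resize(im,None,fx=3.7,fy=3.7,interpolation=cv2.INTER_CUBIC))
E
```

```text
[392.5  -12.61 276.41] 44.984439423979616 [ 0.4  -0.53 -0.15] [-0.    0.02 -0.02]
```

View pics/w8.png

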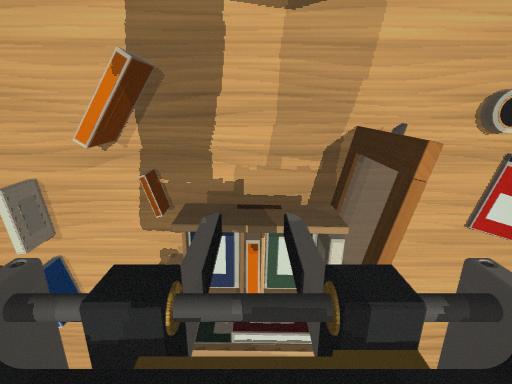

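View pics/s8b.png

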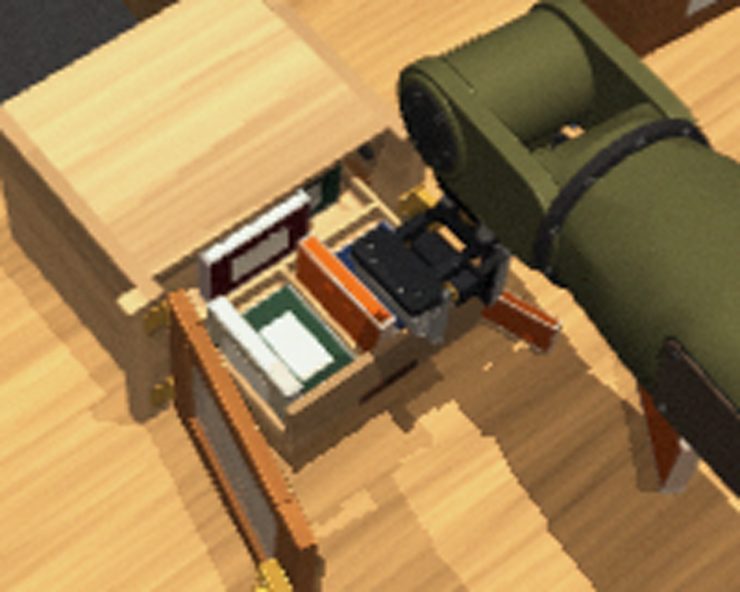

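Request:
{"fn": "servo_tool", "kwargs": {
  "series": [
    [0, 0, 1, 0, 0, 0],
    [0, 0.1, 2.5, 0, 0, 0],
    [0, 0.3, 4.5, 0, -0.03, 0],
    [0, 0.5, 6.5, 0, -0.06, 0],
    [0, 0.6, 8.5, 0, -0.09, 0],
    [0, 0.8, 10, 0, -0.12, 0],
    [0, 0.8, 11.5, 0, -0.15, 0],
    [0, 0.8, 12.6, 0, -0.15, 0],
    [0, 0.8, 13, 0, -0.15, 0],
    [0, 0.8, 13, 0, -0.15, 0]
  ],
  "gripper": 0
}}

```text
clock: 14.92
eef_pos: [392.5, -4.5, 144.2]
eef_rot: [3.141, 0.147, -3.138]
wrist_force: [-0.3, 0.3, 0.5]
finger_gap: 0.5
```

```bash
python3 - <<'E'
from h import *
s=read_state();print(s['eef_pos'],s['eef_rot'],s['finger_gap'],s['wrist_force'],s['moment'])
M=rot(s['eef_rot']);print(M.T@np.array([1,0,0]),M.T@np.array([0,0,1]))
E
```

```text
[392.52  -4.53 144.21] [ 3.14  0.15 -3.14] 0.48497200361842513 [-0.29  0.34  0.47] [ 0.07  0.05 -0.01]
[-0.99 -0.    0.15] [-0.15  0.   -0.99]
```

Request:
{"fn": "servo_tool", "kwargs": {
  "series": [
    [-0.6, 0, 0.09, 0, 0, 0],
    [-1.4, 0, 0.21, 0, 0, 0],
    [-2.2, 0, 0.33, 0, 0, 0],
    [-2.8, 0, 0.42, 0, 0, 0],
    [-3.2, 0, 0.48, 0, 0, 0],
    [-3.5, 0, 0.52, 0, 0, 0],
    [-3.8, 0, 0.56, 0, 0, 0],
    [-4.1, 0, 0.61, 0, 0, 0],
    [-4.4, 0, 0.65, 0, 0, 0],
    [-4.7, 0, 0.7, 0, 0, 0]
  ]
}}

```text
clock: 15.75
eef_pos: [440.4, -4.5, 145.5]
eef_rot: [-3.142, 0.15, -3.138]
wrist_force: [-2.4, -0.7, -0.2]
finger_gap: 0.2
```

Request:
{"fn": "servo_tool", "kwargs": {
  "series": [
    [-0.3, 0, 0.05, 0, 0, 0],
    [-0.65, 0, 0.1, 0, 0, 0],
    [-1.05, 0, 0.16, 0, 0, 0],
    [-1.5, 0, 0.22, 0, 0, 0],
    [-2.0, 0, 0.3, 0, 0, 0],
    [-2.5, 0, 0.37, 0, 0, 0],
    [-3.0, 0, 0.45, 0, 0, 0],
    [-3.5, 0, 0.52, 0, 0, 0],
    [-3.9, 0, 0.58, 0, 0, 0],
    [-4.3, 0, 0.64, 0, 0, 0]
  ]
}}

```text
clock: 16.58
eef_pos: [484.2, -4.3, 145.5]
eef_rot: [3.142, 0.15, -3.138]
wrist_force: [-2.9, -1.6, -0.6]
finger_gap: 0.5
```

```bash
python3 - <<'E'
from h import *
s=read_state();print(s['eef_pos'],s['wrist_force'])
snap('wrist','w9.png');snap('scene','s9.png')
im=cv2.imread('pics/s9.png')[90:250,200:400];cv2.imwrite('pics/s9b.png',cv2.resize(im,None,fx=3.7,fy=3.7,interpolation=cv2.INTER_CUBIC))
E
```

```text
[484.19  -4.3  145.53] [-2.94 -1.57 -0.65]
```

View pics/w9.png

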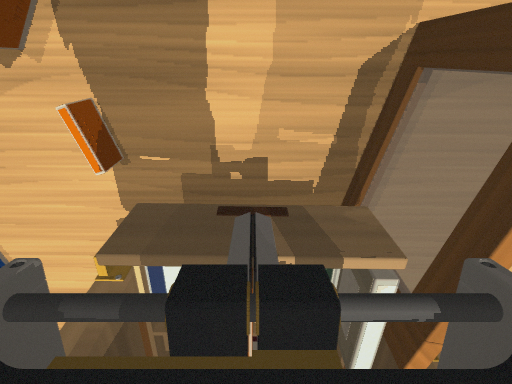

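View pics/s9b.png

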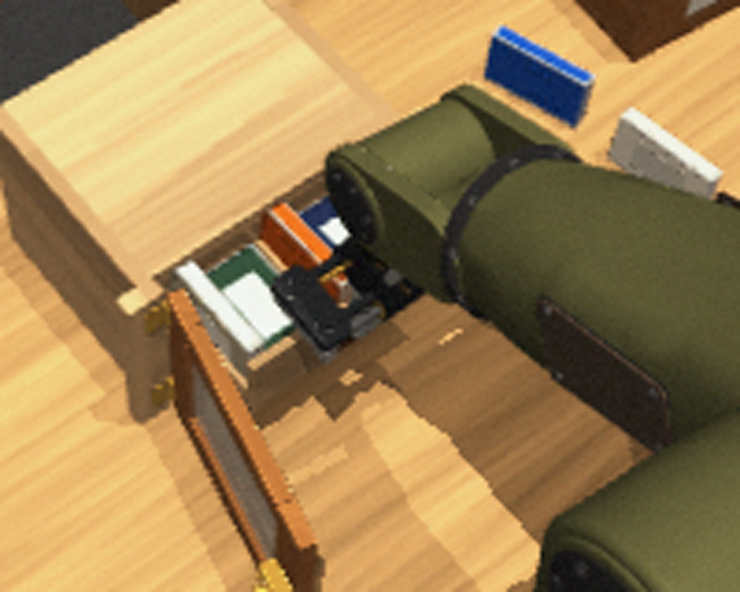

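Request:
{"fn": "servo_tool", "kwargs": {
  "series": [
    [-0.4, 0, 0.06, 0, 0, 0],
    [-0.9, 0, 0.13, 0, 0, 0],
    [-1.4, 0, 0.21, 0, 0, 0],
    [-1.9, 0, 0.28, 0, 0, 0],
    [-2.4, 0, 0.36, 0, 0, 0],
    [-2.9, 0, 0.43, 0, 0, 0],
    [-3.4, 0, 0.51, 0, 0, 0],
    [-3.9, 0, 0.58, 0, 0, 0],
    [-4.4, 0, 0.66, 0, 0, 0],
    [-4.9, 0, 0.73, 0, 0, 0]
  ]
}}

```text
clock: 17.52
eef_pos: [533.8, -4.1, 145.7]
eef_rot: [3.142, 0.15, -3.138]
wrist_force: [-1.3, -1.9, 0.1]
finger_gap: 0.9
```

Request:
{"fn": "servo_tool", "kwargs": {
  "series": [
    [-0.5, 0, 0.08, 0, 0, 0],
    [-1.0, 0, 0.15, 0, 0, 0],
    [-1.5, 0, 0.22, 0, 0, 0],
    [-2.0, 0, 0.3, 0, 0, 0],
    [-2.4, 0, 0.36, 0, 0, 0],
    [-2.8, 0, 0.42, 0, 0, 0],
    [-3.1, 0, 0.46, 0, 0, 0],
    [-3.4, 0, 0.51, 0, 0, 0],
    [-3.6, 0, 0.54, 0, 0, 0],
    [-3.8, 0, 0.57, 0, 0, 0]
  ]
}}

```text
clock: 18.35
eef_pos: [571.9, -4.0, 145.7]
eef_rot: [-3.142, 0.15, -3.138]
wrist_force: [-0.8, -0.2, -0.4]
finger_gap: 0.7
```

```bash
python3 - <<'E'
from h import *
s=read_state();print(s['eef_pos'],s['wrist_force'])
snap('wrist','w10.png');snap('top','t10.png')
im=cv2.imread('pics/t10.png')[130:260,225:345];cv2.imwrite('pics/t10z.png',cv2.resize(im,None,fx=4.6,fy=4.6,interpolation=cv2.INTER_CUBIC))
E
```

```text
[571.92  -4.01 145.73] [-0.8  -0.23 -0.38]
```

View pics/w10.png

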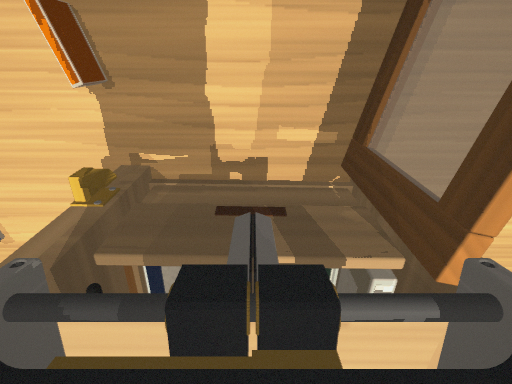

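View pics/t10z.png

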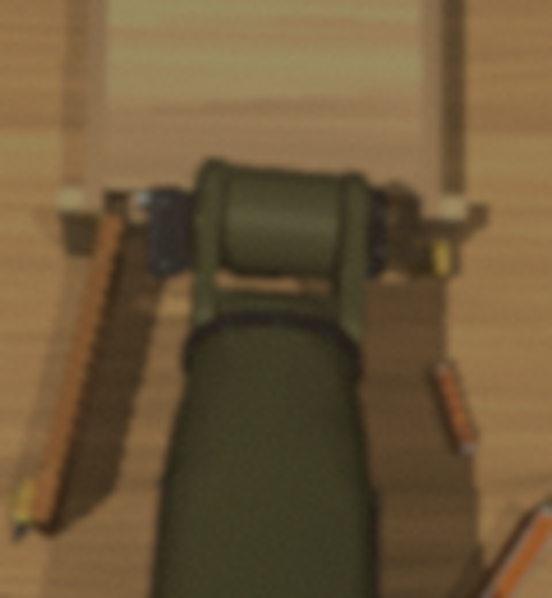

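Request:
{"fn": "servo_tool", "kwargs": {
  "series": [
    [-0.2, 0, 0.03, 0, 0, 0],
    [-0.4, 0, 0.06, 0, 0, 0],
    [-0.55, 0, 0.08, 0, 0, 0],
    [-0.7, 0, 0.1, 0, 0, 0],
    [-0.8, 0, 0.12, 0, 0, 0],
    [-0.9, 0, 0.13, 0, 0, 0],
    [-1.0, 0, 0.15, 0, 0, 0],
    [-1.1, 0, 0.16, 0, 0, 0],
    [-1.2, 0, 0.18, 0, 0, 0],
    [-1.25, 0, 0.19, 0, 0, 0]
  ]
}}

```text
clock: 19.28
eef_pos: [584.5, -4.0, 145.8]
eef_rot: [-3.142, 0.15, -3.138]
wrist_force: [-1.0, -0.7, 0.5]
finger_gap: 0.2
```

Request:
{"fn": "servo_tool", "kwargs": {
  "series": [
    [-0.05, 0, 0.01, 0, 0, 0],
    [-0.1, 0, 0.01, 0, 0, 0],
    [-0.15, 0, 0.02, 0, 0, 0],
    [-0.2, 0, 0.03, 0, 0, 0],
    [-0.25, 0, 0.04, 0, 0, 0],
    [-0.3, 0, 0.04, 0, 0, 0],
    [-0.35, 0, 0.05, 0, 0, 0],
    [-0.4, 0, 0.06, 0, 0, 0],
    [-0.4, 0, 0.06, 0, 0, 0],
    [-0.4, 0, 0.06, 0, 0, 0]
  ]
}}

```text
clock: 20.12
eef_pos: [588.5, -3.9, 145.8]
eef_rot: [3.142, 0.15, -3.138]
wrist_force: [-1.2, -0.5, -0.1]
finger_gap: 0.5
```

Request:
{"fn": "servo_tool", "kwargs": {
  "series": [
    [-0.05, 0, 0.01, 0, 0, 0],
    [-0.1, 0, 0.01, 0, 0, 0],
    [-0.15, 0, 0.02, 0, 0, 0],
    [-0.2, 0, 0.03, 0, 0, 0],
    [-0.25, 0, 0.04, 0, 0, 0],
    [-0.3, 0, 0.04, 0, 0, 0],
    [-0.35, 0, 0.05, 0, 0, 0],
    [-0.4, 0, 0.06, 0, 0, 0],
    [-0.4, 0, 0.06, 0, 0, 0],
    [-0.4, 0, 0.06, 0, 0, 0]
  ]
}}

```text
clock: 20.95
eef_pos: [592.5, -3.9, 145.8]
eef_rot: [3.142, 0.15, -3.138]
wrist_force: [-0.3, -1.0, -0.1]
finger_gap: 0.4
```

```bash
python3 - <<'E'
from h import *
s=read_state();print(s['eef_pos'],s['wrist_force'])
c=snap('wrist','w11.png');im=cv2.imread('pics/w11.png')[160:320,60:440];cv2.imwrite('pics/w11b.png',cv2.resize(im,None,fx=2.1,fy=2.1,interpolation=cv2.INTER_CUBIC))
E
```

```text
[592.55  -3.94 145.76] [-0.28 -1.03 -0.05]
```

View pics/w11b.png

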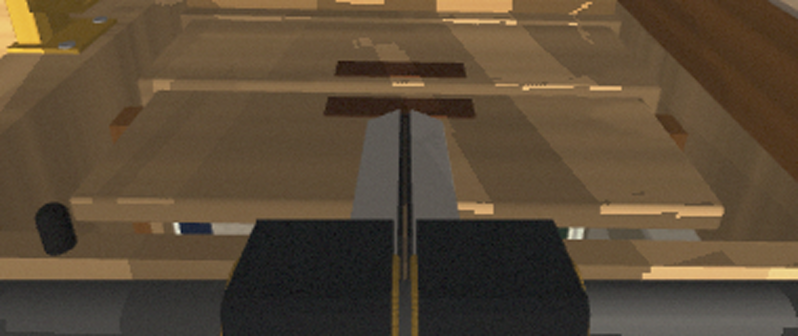

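```bash
python3 - <<'E'
from h import *
d=load('w11')
z=lambda x,y:(x/2.1+60-.3,y/2.1+160-.3)
for n,p,h in [('tray FR out',(75,199),170),('tray FL out',(722,207),170),('board front lower edge R',(100,240),184),('board front upper edge',(100,262),194),('board upper L',(700,268),194),('board lower L',(700,243),184),('lower tray top edge',(200,80),85),('pin tip',(52,208),189)]: print(n,onz(d,*z(*p),h))
E
```

```text
tray FR out [ 600.82 -107.96  170.  ]
tray FL out [603.32  95.73 170.  ]
board front lower edge R [604.32 -94.08 184.  ]
board front upper edge [602.78 -88.86 194.  ]
board upper L [604.45  77.69 194.  ]
board lower L [604.88  82.51 184.  ]
lower tray top edge [603.67 -97.05  85.  ]
pin tip [ 588.14 -101.13  189.  ]
```

Request:
{"fn": "servo_tool", "kwargs": {
  "series": [
    [-0.03, 0, 0, 0, 0, 0],
    [-0.06, 0, 0.01, 0, 0, 0],
    [-0.09, 0, 0.01, 0, 0, 0],
    [-0.12, 0, 0.02, 0, 0, 0],
    [-0.15, 0, 0.02, 0, 0, 0],
    [-0.18, 0, 0.03, 0, 0, 0],
    [-0.2, 0, 0.03, 0, 0, 0],
    [-0.22, 0, 0.03, 0, 0, 0],
    [-0.23, 0, 0.03, 0, 0, 0],
    [-0.23, 0, 0.03, 0, 0, 0]
  ]
}}

```text
clock: 21.83
eef_pos: [593.6, -4.0, 145.6]
eef_rot: [-3.142, 0.147, -3.138]
wrist_force: [-13.4, -1.8, 6.6]
finger_gap: 0.6
```

Request:
{"fn": "servo_tool", "kwargs": {
  "series": [
    [0.1, 0, -0.02, 0, 0, 0],
    [0.3, 0, -0.05, 0, 0, 0],
    [0.8, 0, -0.12, 0, 0, 0],
    [2, 0, -0.3, 0, 0, 0],
    [4, 0, -0.6, 0, 0, 0],
    [6.5, 0, -1, 0, 0, 0],
    [9, 0, -2, 0, 0.03, 0],
    [11, 0, -4.5, 0, 0.07, 0],
    [12, 0, -7.5, 0, 0.11, 0],
    [12, 0, -11, 0, 0.15, 0]
  ]
}}

```text
clock: 22.67
eef_pos: [457.3, -4.2, 237.1]
eef_rot: [3.141, -0.003, -3.138]
wrist_force: [-0.3, 0.1, -0.1]
finger_gap: 0.7
```

```bash
python3 - <<'E'
from h import *
s=read_state();print(s['eef_pos'],s['eef_rot'],s['wrist_force'])
snap('wrist','w12.png');snap('scene','s12.png')
im=cv2.imread('pics/w12.png');cv2.imwrite('pics/w12b.png',cv2.resize(im,(800,600),interpolation=cv2.INTER_CUBIC))
im=cv2.imread('pics/s12.png')[90:270,180:400];cv2.imwrite('pics/s12b.png',cv2.resize(im,None,fx=3.3,fy=3.3,interpolation=cv2.INTER_CUBIC))
E
```

```text
[457.28  -4.2  237.12] [ 3.14 -0.   -3.14] [-0.25  0.06 -0.05]
```

View pics/w12b.png

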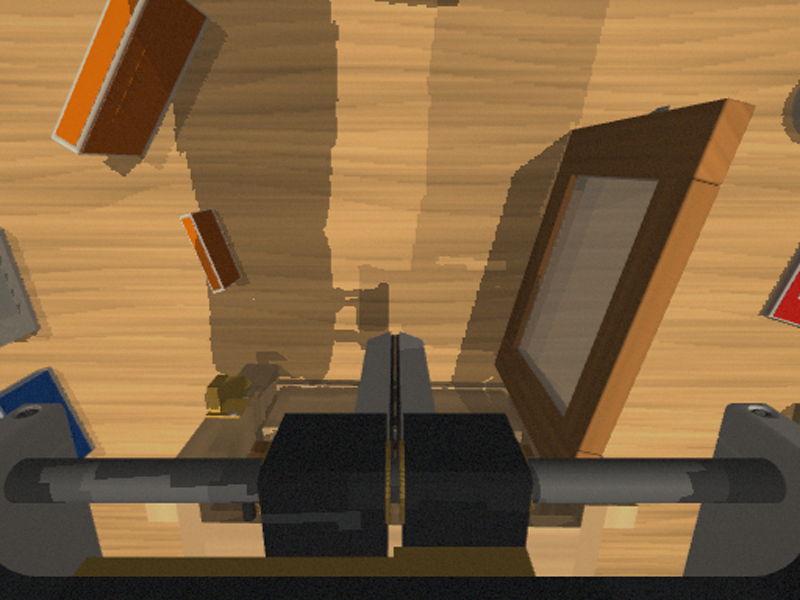

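View pics/s12b.png

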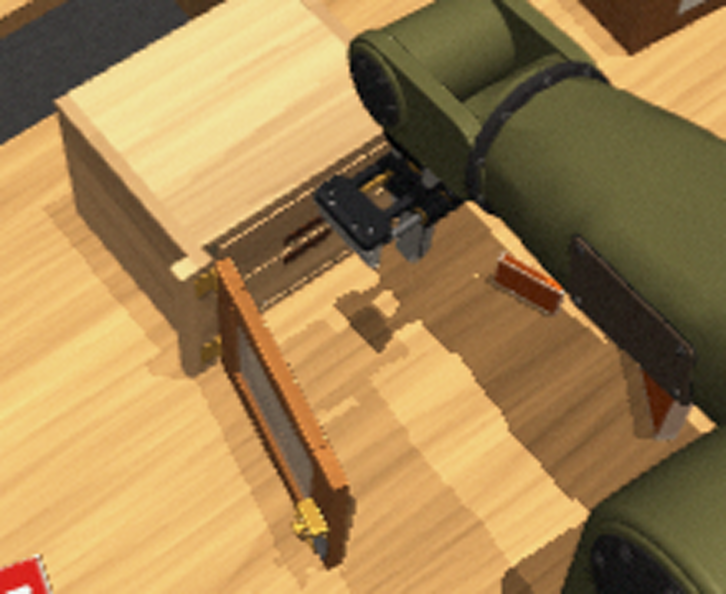

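```bash
python3 - <<'E'
from h import *
d=load('w12')
k=.64
p=lambda x,y,h:onz(d,x*k,y*k,h)
for n,a in [('free in',(728,99)),('free out',(754,106)),('hinge in',(580,457)),('hinge out',(604,457)),('joint line in',(694,178)),('joint out',(720,184))]: print(n,p(*a,192))
o=[p(754,106,192),p(720,184,192),p(604,457,192)]
v=o[0]-o[2];print(np.arctan2(v[1],v[0]), np.linalg.norm(v))
i=p(728,99,192)-p(580,457,192);print(np.arctan2(i[1],i[0]))
E
```

```text
free in [342.99 159.16 192.  ]
free out [346.14 172.74 192.  ]
hinge in [551.28 112.66 192.  ]
hinge out [551.24 127.82 192.  ]
joint line in [380.67 150.06 192.  ]
joint out [383.65 164.18 192.  ]
2.9259563029326894 209.95742424163382
2.92194375550478
```

Request:
{"fn": "servo_tool", "kwargs": {
  "series": [
    [0, 0, -1.5, 0, 0, 0.05],
    [0.5, 0.5, -4, 0, 0, 0.15],
    [1.5, 2, -6, 0, 0, 0.27],
    [2.5, 4.5, -6.5, 0, 0, 0.39],
    [3.8, 7.5, -6.5, 0, 0, 0.51],
    [5, 10.5, -6.5, 0, 0, 0.63],
    [6, 13.5, -6.5, 0, 0, 0.75],
    [7, 16.5, -6.5, 0, 0, 0.87],
    [7.8, 19, -6.5, 0, 0, 0.99],
    [8.2, 20.5, -6.5, 0, 0, 1.1]
  ]
}}

```text
clock: 23.6
eef_pos: [376.0, 202.4, 301.3]
eef_rot: [3.141, -0.0, 2.061]
wrist_force: [0.2, 0.0, -0.2]
finger_gap: 0.4
```

```bash
python3 - <<'E'
from h import *
s=read_state();print(s['eef_pos'],s['eef_rot'],s['wrist_force'])
go([375,202,295],1.354)
E
```

```text
[376.03 202.44 301.32] [ 3.14 -0.    2.06] [ 0.24  0.03 -0.22]
shift cm [ 0.01 -0.11  0.63] turn [ 0.   -0.    0.71] len mm 6.4
```

Request:
{"fn": "servo_tool", "kwargs": {
  "series": [
    [0, 0, 0, 0, 0, 0.1],
    [0, 0, 0, 0, 0, 0.22],
    [0, 0, 0, 0, 0, 0.34],
    [0, 0, 0, 0, 0, 0.46],
    [0, 0, 0, 0, 0, 0.57],
    [0, 0, 0, 0, 0, 0.66],
    [0, 0, 0, 0, 0, 0.7],
    [0, 0, 0, 0, 0, 0.7],
    [0, 0, 0, 0, 0, 0.7],
    [0, 0, 0, 0, 0, 0.7]
  ]
}}

```text
clock: 24.43
eef_pos: [377.0, 200.4, 301.5]
eef_rot: [3.141, -0.0, 1.367]
wrist_force: [0.0, -0.2, 0.0]
finger_gap: 0.2
```

```bash
python3 - <<'E'
from h import *
s=read_state();print(s['eef_pos'],s['eef_rot'],s['wrist_force'])
snap('wrist','w13.png')
im=cv2.imread('pics/w13.png');cv2.imwrite('pics/w13b.png',cv2.resize(im,(800,600),interpolation=cv2.INTER_CUBIC))
E
```

```text
[377.04 200.39 301.46] [ 3.14 -0.    1.37] [ 0.03 -0.16  0.02]
```

View pics/w13b.png

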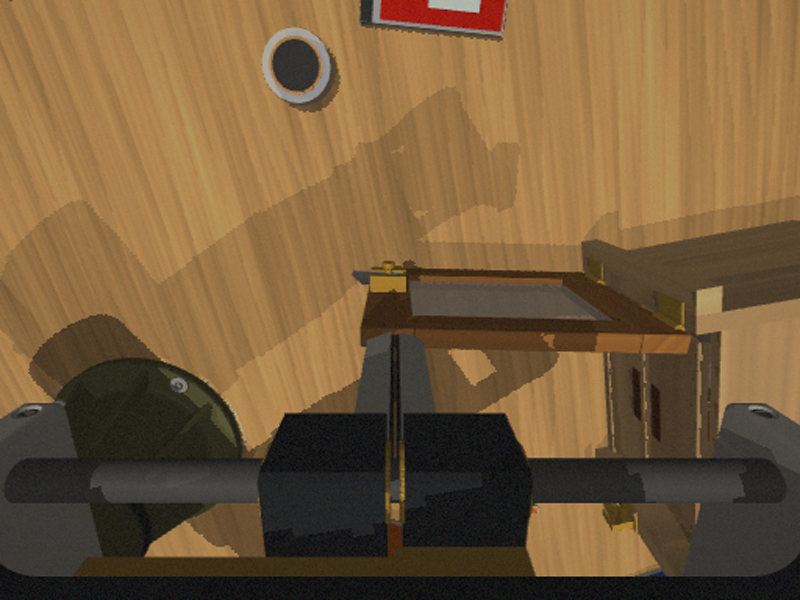

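```bash
python3 - <<'E'
from h import *
im=cv2.imread('pics/w13.png')[160:240,220:460];cv2.imwrite('pics/w13z.png',cv2.resize(im,None,fx=3.3,fy=3.3,interpolation=cv2.INTER_CUBIC))
E
```

```text
(no output)
```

View pics/w13z.png

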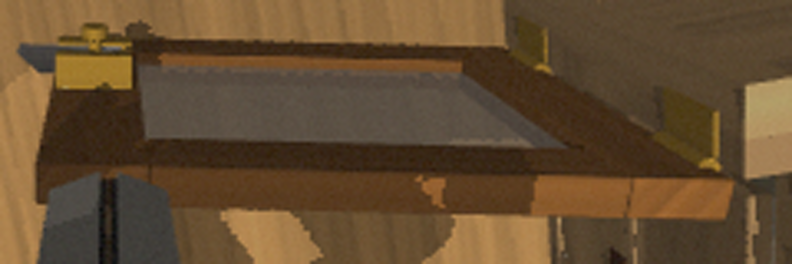

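```bash
python3 - <<'E'
from h import *
d=load('w13')
z=lambda x,y:(x/3.3+220-.35,y/3.3+160-.35)
a=onz(d,*z(37,165),192);b=onz(d,*z(730,180),192);v=a-b
print(a,b,np.linalg.norm(v),np.arctan2(v[1],v[0]),onz(d,*z(37,204),192))
A=np.pi/2-np.arctan2(-v[1],-v[0]) # dir=(-sinA,-cosA)
dr=v/np.linalg.norm(v);A=np.arctan2(-dr[0],-dr[1]);print('A',A)
for H in [a-247*dr,b]: print(H)
H=a-247*dr;P=H+225*dr;n=np.array([-np.cos(A),np.sin(A),0]);print('P',P,'n',n, 'tcp at contact',P+8*n)
E
```

```text
[346.02 172.58 192.  ] [582.89 117.76 192.  ] 243.13082666070213 2.914185585037519 [342.69 158.14 192.  ]
A 1.7982033953471706
[586.66 116.89 192.  ]
[582.89 117.76 192.  ]
P [367.45 167.62 192.  ] n [0.23 0.97 0.  ] tcp at contact [369.26 175.41 192.  ]
```

Request:
{"fn": "servo_tool", "kwargs": {
  "series": [
    [0, 0, 1, 0, 0, 0],
    [0, 0, 3, 0, 0, 0],
    [0, 0, 5.5, 0, 0, 0.01],
    [0, 0, 8, 0, 0, 0.01],
    [0, 0, 10.5, 0, 0, 0.01],
    [0, 0, 12.5, 0, 0, 0.01],
    [0, 0, 14, 0, 0, 0.01],
    [0, 0, 14.8, 0, 0, 0.01],
    [0, 0, 15.2, 0, 0, 0.01],
    [0, 0, 15.2, 0, 0, 0.01]
  ]
}}

```text
clock: 25.32
eef_pos: [376.9, 200.3, 149.1]
eef_rot: [-3.141, 0.0, 1.356]
wrist_force: [-1.3, 0.1, 0.4]
finger_gap: 0.1
```

```bash
cat >> h.py <<'E'
H=np.array([586,117.5])
def door(A,off,z,r=225):
    dr=np.array([-np.sin(A),-np.cos(A)]);n=np.array([-np.cos(A),np.sin(A)])
    return np.r_[H+r*dr+off*n,z]
def rows(As,off,z,r=225,lead=None):
    s=read_state();M=rot(s['eef_rot'])
    for A in As:
        p=door(A,off,z,r);G=rot([np.pi,0,np.pi-A])
        print(np.round(np.r_[M.T@(p-s['eef_pos'])/10,R.from_matrix(M.T@G).as_rotvec()],2).tolist())
E
python3 - <<'E'
from h import *
s=read_state();print(s['eef_pos'],s['eef_rot'],s['wrist_force'])
rows([1.795,1.75,1.70],10,150)
E
```

```text
[376.88 200.28 149.14] [-3.14  0.    1.36] [-1.31  0.14  0.37]
[-2.42, -0.29, -0.08, -0.0, 0.0, 0.01]
[-3.43, -0.32, -0.08, -0.0, 0.0, -0.04]
[-4.56, -0.3, -0.08, -0.0, 0.0, -0.09]
```

Request:
{"fn": "servo_tool", "kwargs": {
  "series": [
    [-0.5, -0.1, 0, 0, 0, 0],
    [-1.1, -0.2, 0, 0, 0, 0],
    [-1.6, -0.2, 0, 0, 0, 0],
    [-2.0, -0.3, 0, 0, 0, 0],
    [-2.3, -0.3, 0, 0, 0, 0],
    [-2.6, -0.3, 0, 0, 0, 0],
    [-2.9, -0.3, 0, 0, 0, -0.01],
    [-3.2, -0.3, 0, 0, 0, -0.02],
    [-3.5, -0.3, 0, 0, 0, -0.04],
    [-3.9, -0.3, 0, 0, 0, -0.06]
  ]
}}

```text
clock: 26.15
eef_pos: [365.8, 162.7, 149.7]
eef_rot: [3.142, -0.0, 1.417]
wrist_force: [0.3, 0.5, -0.7]
finger_gap: 0.3
```

```bash
python3 - <<'E'
from h import *
s=read_state();print(s['eef_pos'],s['eef_rot'],s['wrist_force'])
snap('top','t14.png')
rows(np.arange(1.68,1.3,-0.04),8,149)
E
```

```text
[365.77 162.72 149.65] [ 3.14 -0.    1.42] [ 0.31  0.49 -0.7 ]
[-1.25, -0.05, 0.06, -0.0, 0.0, -0.04]
[-2.15, -0.03, 0.06, -0.0, 0.0, -0.08]
[-3.05, 0.04, 0.06, -0.0, 0.0, -0.12]
[-3.94, 0.13, 0.06, -0.0, 0.0, -0.16]
[-4.84, 0.26, 0.06, -0.0, 0.0, -0.2]
[-5.72, 0.43, 0.06, -0.0, 0.0, -0.24]
[-6.6, 0.64, 0.06, -0.0, 0.0, -0.28]
[-7.47, 0.87, 0.06, -0.0, 0.0, -0.32]
[-8.32, 1.15, 0.06, -0.0, 0.0, -0.36]
[-9.17, 1.45, 0.06, -0.0, 0.0, -0.4]
```

Request:
{"fn": "servo_tool", "kwargs": {
  "series": [
    [-0.4, 0, 0, 0, 0, -0.02],
    [-0.9, 0, 0, 0, 0, -0.04],
    [-1.5, 0, 0, 0, 0, -0.06],
    [-2.15, 0, 0, 0, 0, -0.08],
    [-2.8, 0, 0, 0, 0, -0.11],
    [-3.5, 0.1, 0, 0, 0, -0.14],
    [-4.2, 0.2, 0, 0, 0, -0.17],
    [-4.9, 0.3, 0, 0, 0, -0.2],
    [-5.6, 0.4, 0, 0, 0, -0.235],
    [-6.3, 0.55, 0, 0, 0, -0.27]
  ]
}}

```text
clock: 27.03
eef_pos: [361.4, 99.5, 149.7]
eef_rot: [3.141, -0.0, 1.687]
wrist_force: [0.9, 0.8, -0.7]
finger_gap: 0.2
```

```bash
python3 - <<'E'
from h import *
s=read_state();print(s['eef_pos'],s['eef_rot'],s['wrist_force'])
snap('wrist','w15.png')
p=s['eef_pos'][:2]-H;print('r',np.linalg.norm(p))
rows(np.arange(1.41,1.0,-0.04),8,149)
im=cv2.imread('pics/w15.png')[100:340,130:470];cv2.imwrite('pics/w15z.png',cv2.resize(im,None,fx=2.3,fy=2.3,interpolation=cv2.INTER_CUBIC))
E
```

```text
[361.45  99.49 149.66] [ 3.14 -0.    1.69] [ 0.9   0.83 -0.67]
r 225.27499568442173
[-0.95, 0.0, 0.06, -0.0, 0.0, -0.04]
[-1.85, 0.03, 0.06, -0.0, 0.0, -0.08]
[-2.75, 0.09, 0.06, -0.0, 0.0, -0.12]
[-3.64, 0.18, 0.06, -0.0, 0.0, -0.16]
[-4.53, 0.31, 0.06, -0.0, 0.0, -0.2]
[-5.42, 0.48, 0.06, -0.0, 0.0, -0.24]
[-6.29, 0.68, 0.07, -0.0, 0.0, -0.28]
[-7.16, 0.92, 0.07, -0.0, 0.0, -0.32]
[-8.02, 1.19, 0.07, -0.0, 0.0, -0.36]
[-8.87, 1.5, 0.07, -0.0, 0.0, -0.4]
[-9.7, 1.84, 0.07, -0.0, 0.0, -0.44]
```

View pics/w15z.png

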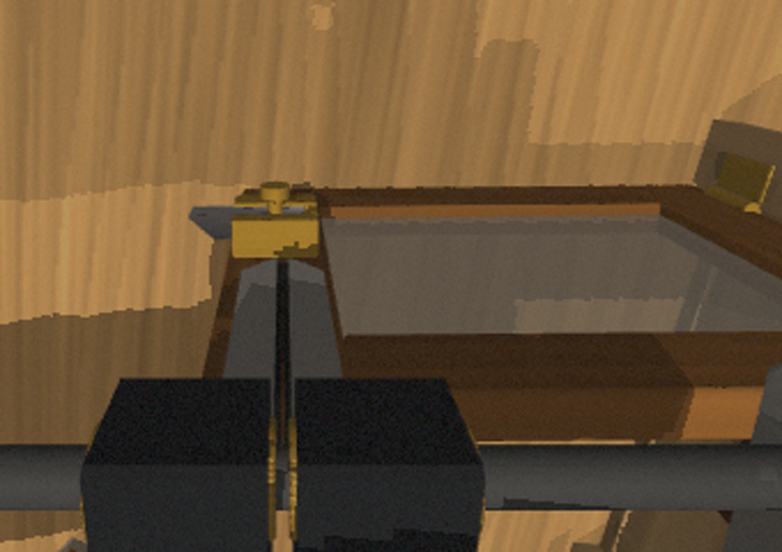

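Request:
{"fn": "servo_tool", "kwargs": {
  "series": [
    [-0.9, 0, 0, 0, 0, -0.04],
    [-1.8, 0, 0, 0, 0, -0.08],
    [-2.7, 0.1, 0, 0, 0, -0.12],
    [-3.6, 0.2, 0, 0, 0, -0.16],
    [-4.5, 0.3, 0, 0, 0, -0.2],
    [-5.4, 0.5, 0, 0, 0, -0.24],
    [-6.3, 0.7, 0, 0, 0, -0.28],
    [-7.15, 0.9, 0, 0, 0, -0.32],
    [-8, 1.2, 0, 0, 0, -0.36],
    [-8.85, 1.5, 0, 0, 0, -0.4]
  ]
}}

```text
clock: 27.92
eef_pos: [386.6, 13.4, 149.6]
eef_rot: [-3.142, -0.0, 2.086]
wrist_force: [-0.5, -0.2, 0.5]
finger_gap: 0.8
```

```bash
python3 - <<'E'
from h import *
s=read_state();print(s['eef_pos'],s['eef_rot'],s['wrist_force'])
A=np.pi-s['eef_rot'][2]
p=s['eef_pos'][:2]-H;dr=np.array([-np.sin(A),-np.cos(A)]);n=np.array([-np.cos(A),np.sin(A)]);print('A',A,'r',p@dr,'off',p@n)
rows(A-0.04*np.arange(1,11),p@n,149.5)
E
```

```text
[386.6   13.38 149.61] [-3.14 -0.    2.09] [-0.54 -0.16  0.46]
A 1.0553371803172764 r 224.81364208383425 off 7.695016507394627
[-0.9, -0.03, 0.01, -0.0, -0.0, -0.04]
[-1.8, -0.01, 0.01, -0.0, -0.0, -0.08]
[-2.7, 0.05, 0.01, -0.0, -0.0, -0.12]
[-3.59, 0.15, 0.01, -0.0, -0.0, -0.16]
[-4.49, 0.28, 0.01, -0.0, -0.0, -0.2]
[-5.37, 0.44, 0.01, -0.0, -0.0, -0.24]
[-6.25, 0.64, 0.01, -0.0, -0.0, -0.28]
[-7.12, 0.88, 0.01, -0.0, -0.0, -0.32]
[-7.98, 1.15, 0.01, -0.0, -0.0, -0.36]
[-8.82, 1.46, 0.01, -0.0, -0.0, -0.4]
```

Request:
{"fn": "servo_tool", "kwargs": {
  "series": [
    [-0.9, 0, 0, 0, 0, -0.04],
    [-1.8, 0, 0, 0, 0, -0.08],
    [-2.7, 0.05, 0, 0, 0, -0.12],
    [-3.6, 0.15, 0, 0, 0, -0.16],
    [-4.5, 0.3, 0, 0, 0, -0.2],
    [-5.4, 0.45, 0, 0, 0, -0.24],
    [-6.25, 0.65, 0, 0, 0, -0.28],
    [-7.1, 0.9, 0, 0, 0, -0.32],
    [-7.8, 1.1, 0, 0, 0, -0.355],
    [-8.5, 1.35, 0, 0, 0, -0.385]
  ]
}}

```text
clock: 28.75
eef_pos: [440.3, -53.9, 149.5]
eef_rot: [-3.141, -0.0, 2.471]
wrist_force: [-1.2, -0.6, -0.1]
finger_gap: 0.4
```

```bash
cat >> h.py <<'E'
def dstat():
    s=read_state();print(s['eef_pos'],s['wrist_force'])
    A=np.pi-s['eef_rot'][2]%(2*np.pi)
    p=s['eef_pos'][:2]-H;dr=np.array([-np.sin(A),-np.cos(A)]);n=np.array([-np.cos(A),np.sin(A)]);print('A',A,'r',p@dr,'off',p@n)
    return A,p@n
E
python3 - <<'E'
from h import *
A,o=dstat()
rows(A-np.array([.035,.07,.1,.13,.16,.19,.215,.24,.26,.28]),o,149.5)
snap('wrist','w16.png')
im=cv2.imread('pics/w16.png')[100:340,130:470];cv2.imwrite('pics/w16z.png',cv2.resize(im,None,fx=2.3,fy=2.3,interpolation=cv2.INTER_CUBIC))
E
```

```text
[440.28 -53.89 149.53] [-1.18 -0.56 -0.05]
A 0.6705671783295095 r 224.83212673937373 off 7.65577101424639
[-0.79, -0.03, 0.0, -0.0, -0.0, -0.03]
[-1.58, -0.02, 0.0, -0.0, -0.0, -0.07]
[-2.25, 0.02, 0.0, -0.0, -0.0, -0.1]
[-2.92, 0.07, 0.0, -0.0, -0.0, -0.13]
[-3.59, 0.15, 0.0, -0.0, -0.0, -0.16]
[-4.26, 0.24, 0.0, -0.0, -0.0, -0.19]
[-4.82, 0.34, 0.0, -0.0, -0.0, -0.21]
[-5.37, 0.45, 0.0, -0.0, -0.0, -0.24]
[-5.81, 0.54, 0.0, -0.0, -0.0, -0.26]
[-6.25, 0.65, 0.0, -0.0, -0.0, -0.28]
```

View pics/w16z.png

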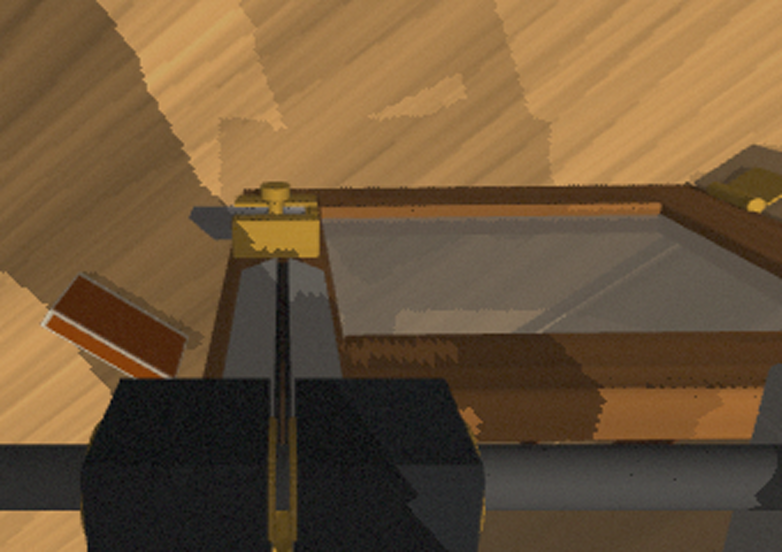

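Request:
{"fn": "servo_tool", "kwargs": {
  "series": [
    [-0.8, 0, 0, 0, 0, -0.035],
    [-1.6, 0, 0, 0, 0, -0.07],
    [-2.25, 0, 0, 0, 0, -0.1],
    [-2.9, 0.05, 0, 0, 0, -0.13],
    [-3.6, 0.15, 0, 0, 0, -0.16],
    [-4.25, 0.25, 0, 0, 0, -0.19],
    [-4.8, 0.35, 0, 0, 0, -0.215],
    [-5.4, 0.45, 0, 0, 0, -0.24],
    [-5.8, 0.55, 0, 0, 0, -0.26],
    [-6.25, 0.65, 0, 0, 0, -0.28]
  ]
}}

```text
clock: 29.63
eef_pos: [493.1, -87.4, 149.5]
eef_rot: [-3.142, -0.0, 2.751]
wrist_force: [-0.6, 1.9, -0.3]
finger_gap: 0.5
```

```bash
python3 - <<'E'
from h import *
A,o=dstat()
rows(A-np.array([.02,.04,.06,.08,.1,.12,.14,.16,.18,.2,.22]),o,149.5)
E
```

```text
[493.12 -87.36 149.53] [-0.63  1.94 -0.34]
A 0.3909283140031685 r 224.79213063269208 off 7.808415913282614
[-0.45, -0.03, 0.0, -0.0, -0.0, -0.02]
[-0.9, -0.03, 0.0, -0.0, -0.0, -0.04]
[-1.35, -0.03, 0.0, -0.0, -0.0, -0.06]
[-1.8, -0.01, 0.0, -0.0, -0.0, -0.08]
[-2.25, 0.01, 0.0, 0.0, -0.0, -0.1]
[-2.7, 0.05, 0.0, 0.0, -0.0, -0.12]
[-3.15, 0.09, 0.0, 0.0, -0.0, -0.14]
[-3.59, 0.14, 0.0, 0.0, -0.0, -0.16]
[-4.04, 0.2, 0.0, 0.0, -0.0, -0.18]
[-4.49, 0.27, 0.0, 0.0, -0.0, -0.2]
[-4.93, 0.35, 0.0, 0.0, -0.0, -0.22]
```

Request:
{"fn": "servo_tool", "kwargs": {
  "series": [
    [-0.45, 0, 0, 0, 0, -0.02],
    [-0.9, 0, 0, 0, 0, -0.04],
    [-1.35, 0, 0, 0, 0, -0.06],
    [-1.8, 0, 0, 0, 0, -0.08],
    [-2.25, 0, 0, 0, 0, -0.1],
    [-2.7, 0.05, 0, 0, 0, -0.12],
    [-3.15, 0.1, 0, 0, 0, -0.14],
    [-3.6, 0.15, 0, 0, 0, -0.16],
    [-4.05, 0.2, 0, 0, 0, -0.18],
    [-4.5, 0.25, 0, 0, 0, -0.2]
  ]
}}

```text
clock: 30.47
eef_pos: [536.0, -102.5, 149.6]
eef_rot: [3.142, -0.0, 2.952]
wrist_force: [-0.4, 0.4, 0.0]
finger_gap: 0.4
```

```bash
python3 - <<'E'
from h import *
A,o=dstat()
rows(A-np.array([.02,.04,.06,.07,.08,.1,.12,.14,.16,.18,.2]),o,149.5)
snap('wrist','w17.png')
im=cv2.imread('pics/w17.png')[100:340,130:470];cv2.imwrite('pics/w17z.png',cv2.resize(im,None,fx=2.3,fy=2.3,interpolation=cv2.INTER_CUBIC))
E
```

```text
[ 536.01 -102.46  149.61] [-0.38  0.43  0.04]
A 0.18931302720944254 r 225.44094437301698 off 7.707377254404373
[-0.45, 0.03, 0.01, 0.0, -0.0, -0.02]
[-0.9, 0.03, 0.01, 0.0, -0.0, -0.04]
[-1.35, 0.04, 0.01, 0.0, -0.0, -0.06]
[-1.58, 0.05, 0.01, 0.0, -0.0, -0.07]
[-1.8, 0.05, 0.01, 0.0, -0.0, -0.08]
[-2.25, 0.08, 0.01, 0.0, -0.0, -0.1]
[-2.7, 0.11, 0.01, 0.0, -0.0, -0.12]
[-3.15, 0.16, 0.01, 0.0, -0.0, -0.14]
[-3.59, 0.21, 0.01, 0.0, -0.0, -0.16]
[-4.04, 0.27, 0.01, 0.0, -0.0, -0.18]
[-4.49, 0.34, 0.01, 0.0, -0.0, -0.2]
```

View pics/w17z.png

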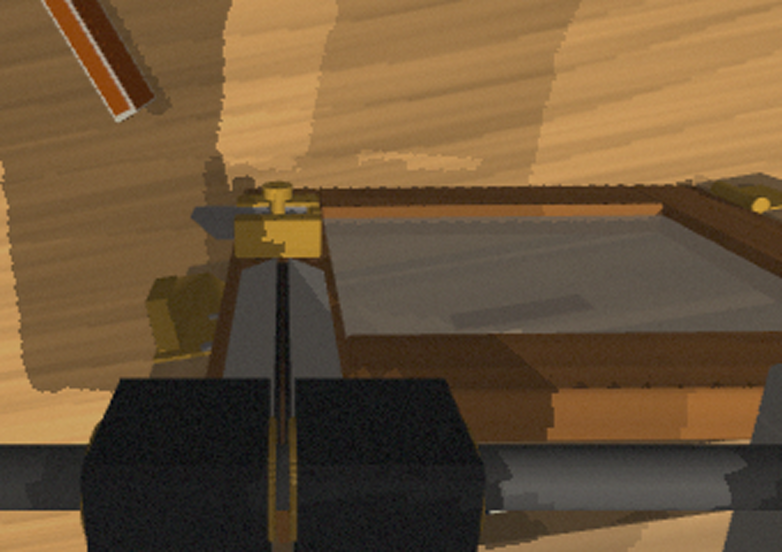

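Request:
{"fn": "servo_tool", "kwargs": {
  "series": [
    [-0.4, 0, 0, 0, 0, -0.018],
    [-0.75, 0, 0, 0, 0, -0.034],
    [-1.05, 0.02, 0, 0, 0, -0.047],
    [-1.3, 0.04, 0, 0, 0, -0.058],
    [-1.5, 0.05, 0, 0, 0, -0.067],
    [-1.7, 0.05, 0, 0, 0, -0.076],
    [-1.85, 0.05, 0, 0, 0, -0.083],
    [-2.0, 0.06, 0, 0, 0, -0.089],
    [-2.1, 0.07, 0, 0, 0, -0.094],
    [-2.2, 0.08, 0, 0, 0, -0.098]
  ]
}}

```text
clock: 31.35
eef_pos: [557.4, -105.8, 149.6]
eef_rot: [-3.142, -0.0, 3.049]
wrist_force: [-0.3, -0.5, -0.0]
finger_gap: 0.6
```

```bash
python3 - <<'E'
from h import *
A,o=dstat()
rows(A-np.array([.02,.04,.06,.08,A,.1]),o,149.5)
E
```

```text
[ 557.37 -105.83  149.62] [-0.27 -0.49 -0.04]
A 0.09295898860699436 r 225.02460471650085 off 7.7719581352524525
[-0.45, -0.01, 0.01, -0.0, -0.0, -0.02]
[-0.9, -0.01, 0.01, -0.0, -0.0, -0.04]
[-1.35, -0.0, 0.01, -0.0, -0.0, -0.06]
[-1.8, 0.01, 0.01, -0.0, -0.0, -0.08]
[-2.09, 0.03, 0.01, -0.0, -0.0, -0.09]
[-2.25, 0.04, 0.01, -0.0, -0.0, -0.1]
```

Slow now: 0.8 mm per row.

Request:
{"fn": "servo_tool", "kwargs": {
  "series": [
    [-0.08, 0, 0, 0, 0, -0.003],
    [-0.16, 0, 0, 0, 0, -0.007],
    [-0.24, 0, 0, 0, 0, -0.01],
    [-0.32, 0, 0, 0, 0, -0.014],
    [-0.4, 0, 0, 0, 0, -0.018],
    [-0.48, 0, 0, 0, 0, -0.021],
    [-0.56, 0, 0, 0, 0, -0.025],
    [-0.64, 0, 0, 0, 0, -0.028],
    [-0.72, 0, 0, 0, 0, -0.032],
    [-0.8, 0, 0, 0, 0, -0.036]
  ]
}}

```text
clock: 32.18
eef_pos: [564.2, -106.5, 149.6]
eef_rot: [3.142, -0.003, 3.085]
wrist_force: [-12.7, 0.7, 5.0]
finger_gap: 0.5
```

Request:
{"fn": "servo_tool", "kwargs": {
  "series": [
    [-0.05, 0, 0, 0, 0, -0.002],
    [-0.1, 0, 0, 0, 0, -0.004],
    [-0.15, 0, 0, 0, 0, -0.006],
    [-0.2, 0, 0, 0, 0, -0.008],
    [-0.25, 0, 0, 0, 0, -0.01],
    [-0.3, 0, 0, 0, 0, -0.013],
    [-0.34, 0, 0, 0, 0, -0.015],
    [-0.38, 0, 0, 0, 0, -0.017],
    [-0.4, 0, 0, 0, 0, -0.018],
    [-0.4, 0, 0, 0, 0, -0.018]
  ]
}}

```text
clock: 33.02
eef_pos: [567.8, -106.9, 149.6]
eef_rot: [3.142, -0.004, 3.102]
wrist_force: [-15.4, 0.2, 6.2]
finger_gap: 0.8
```

Request:
{"fn": "servo_tool", "kwargs": {
  "series": [
    [-0.03, 0, 0, 0, 0, -0.001],
    [-0.06, 0, 0, 0, 0, -0.003],
    [-0.09, 0, 0, 0, 0, -0.004],
    [-0.12, 0, 0, 0, 0, -0.005],
    [-0.15, 0, 0, 0, 0, -0.007],
    [-0.18, 0, 0, 0, 0, -0.008],
    [-0.21, 0, 0, 0, 0, -0.009],
    [-0.24, 0, 0, 0, 0, -0.011],
    [-0.27, 0, 0, 0, 0, -0.012],
    [-0.27, 0, 0, 0, 0, -0.012]
  ]
}}

```text
clock: 33.85
eef_pos: [571.8, -107.1, 149.6]
eef_rot: [-3.141, -0.001, 3.114]
wrist_force: [-3.4, -1.6, 1.2]
finger_gap: 0.4
```

The push dropped from 15 N to 3.4 N, so the tongue should have snapped in. I'll back off gently and look.

Request:
{"fn": "servo_tool", "kwargs": {
  "series": [
    [0.05, 0, 0, 0, 0, 0],
    [0.1, 0, 0, 0, 0, 0],
    [0.2, 0, 0, 0, 0, 0],
    [0.3, 0, 0, 0, 0, 0],
    [0.5, 0, 0, 0, 0, 0],
    [1, 0, 0, 0, 0, 0],
    [2, 0, 0, 0, 0, 0],
    [4, 0, 0, 0, 0, 0],
    [6, 0, 0, 0, 0, 0],
    [8, 0, 0, 0, 0, 0]
  ]
}}

```text
clock: 34.68
eef_pos: [490.7, -104.5, 149.5]
eef_rot: [3.142, -0.0, 3.114]
wrist_force: [-0.2, -0.8, 0.4]
finger_gap: 0.1
```

Request:
{"fn": "servo_tool", "kwargs": {
  "series": [
    [1, 0, -1, 0, 0, 0],
    [3, 1, -3, 0, 0, 0],
    [5, 3, -6, 0, 0, 0],
    [7, 6, -9, 0, 0, 0],
    [8, 9, -12, 0, 0, 0],
    [8, 12, -14, 0, 0, 0],
    [8, 15, -15, 0, 0, 0],
    [8, 18, -15, 0, 0, 0],
    [8, 20, -15, 0, 0, 0],
    [8, 20, -15, 0, 0, 0]
  ]
}}

```text
clock: 35.52
eef_pos: [417.0, 100.1, 299.8]
eef_rot: [3.141, 0.001, 3.117]
wrist_force: [0.8, -0.0, -0.2]
finger_gap: 0.3
```

```bash
python3 - <<'E'
from h import *
dstat()
snap('wrist','w18.png');snap('scene','s18.png');snap('top','t18.png')
im=cv2.imread('pics/w18.png');cv2.imwrite('pics/w18b.png',cv2.resize(im,(800,600),interpolation=cv2.INTER_CUBIC))
im=cv2.imread('pics/s18.png')[70:250,180:420];cv2.imwrite('pics/s18b.png',cv2.resize(im,None,fx=3.3,fy=3.3,interpolation=cv2.INTER_CUBIC))
im=cv2.imread('pics/t18.png')[100:290,220:400];cv2.imwrite('pics/t18z.png',cv2.resize(im,None,fx=3.15,fy=3.15,interpolation=cv2.INTER_CUBIC))
E
```

```text
[416.98 100.05 299.76] [ 0.76 -0.02 -0.24]
A 0.024394706028453506 r 21.56421944168501 off 168.5444510192571
```

View pics/w18b.png

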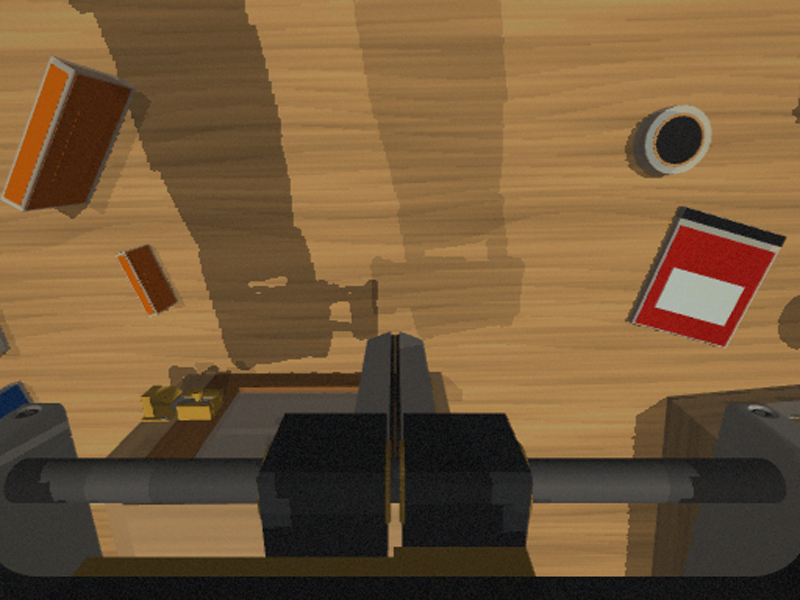

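View pics/s18b.png

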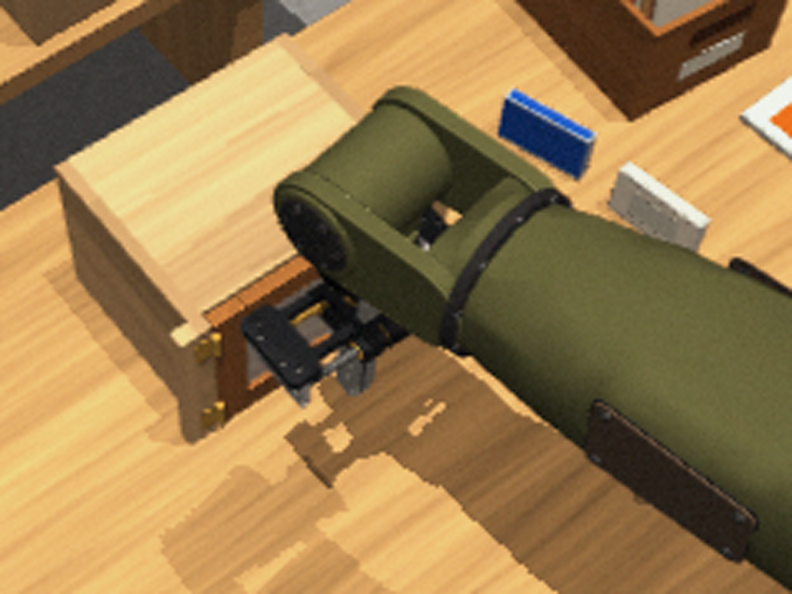

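View pics/t18z.png

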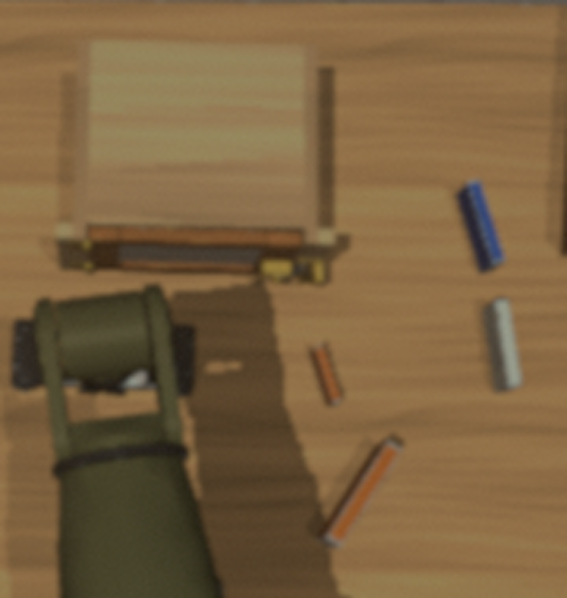

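Request:
{"fn": "servo_tool", "kwargs": {
  "series": [
    [0, -1, 0, 0, 0, 0],
    [0, -3, 0, 0, 0, 0],
    [0, -5.5, 0, 0, 0, 0],
    [0, -8, 0, 0, 0, 0],
    [0, -10.5, 0, 0, 0, 0],
    [0, -12.5, 0, 0, 0, 0],
    [0, -13.8, 0, 0, 0, 0],
    [0, -14.5, 0, 0, 0, 0],
    [0, -14.5, 0, 0, 0, 0],
    [0, -14.5, 0, 0, 0, 0]
  ]
}}

```text
clock: 36.5
eef_pos: [413.3, -47.9, 299.6]
eef_rot: [3.141, -0.0, 3.113]
wrist_force: [-0.6, 0.9, 0.3]
finger_gap: 0.6
```

```bash
python3 - <<'E'
from h import *
print(read_state()['eef_pos'])
snap('wrist','w19.png');snap('top','t19.png')
im=cv2.imread('pics/w19.png')[220:320,90:250];cv2.imwrite('pics/w19b.png',cv2.resize(im,None,fx=5,fy=5,interpolation=cv2.INTER_CUBIC))
im=cv2.imread('pics/t19.png')[160:200,230:340];cv2.imwrite('pics/t19z.png',cv2.resize(im,None,fx=7,fy=7,interpolation=cv2.INTER_CUBIC))
E
```

```text
[413.34 -47.94 299.63]
```

View pics/w19b.png

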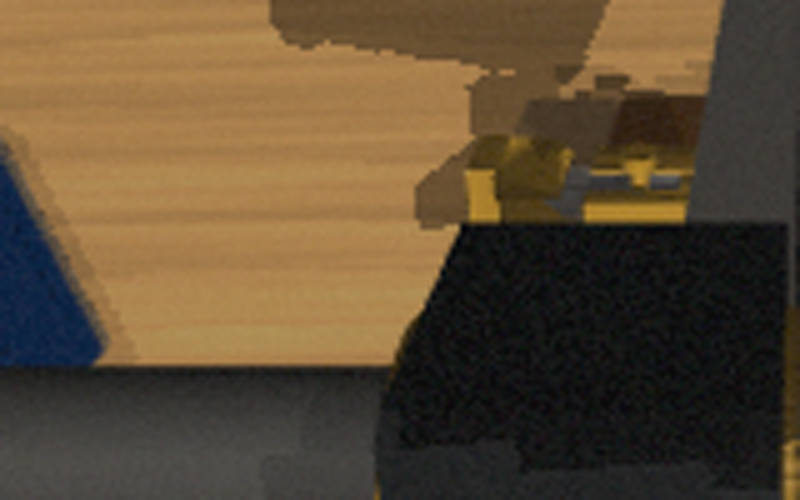

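View pics/t19z.png

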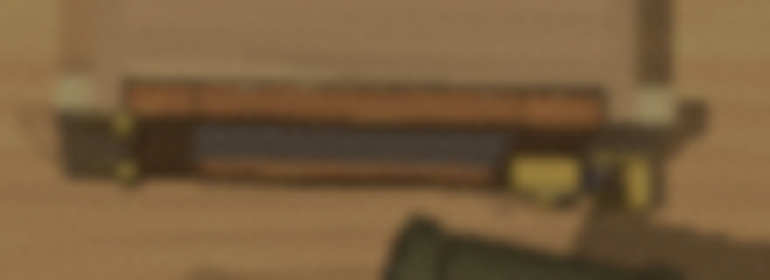

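Request:
{"fn": "servo_tool", "kwargs": {
  "series": [
    [0.5, 0.5, 0.5, 0, 0, 0],
    [1.2, 1, 1.5, 0, 0, 0],
    [2, 2, 2.5, 0, 0, 0],
    [2.8, 3, 4, 0, 0, 0],
    [3.5, 4, 5, 0, 0, 0],
    [4, 4.8, 6, 0, 0, 0],
    [4, 5.3, 6.7, 0, 0, 0],
    [4, 5.5, 7, 0, 0, 0],
    [4, 5.5, 7, 0, 0, 0],
    [4, 5.5, 7, 0, 0, 0]
  ]
}}

```text
clock: 37.43
eef_pos: [375.3, 8.6, 229.9]
eef_rot: [-3.142, 0.0, 3.115]
wrist_force: [-0.0, -0.6, -0.7]
finger_gap: 0.3
```

```bash
python3 - <<'E'
from h import *
print(read_state()['eef_pos'])
snap('wrist','w20.png')
im=cv2.imread('pics/w20.png')[180:300,70:230];cv2.imwrite('pics/w20b.png',cv2.resize(im,None,fx=5,fy=5,interpolation=cv2.INTER_CUBIC))
E
```

```text
[375.32   8.6  229.87]
```

View pics/w20b.png

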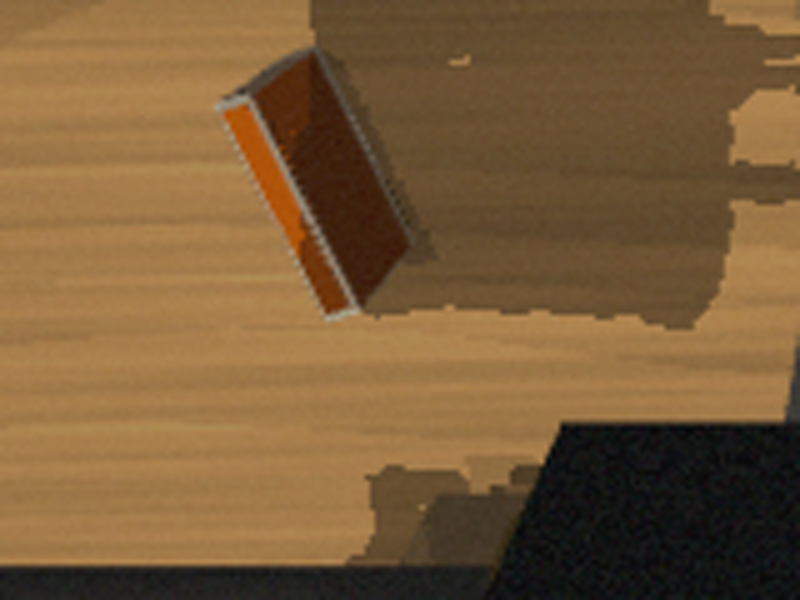

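Request:
{"fn": "servo_tool", "kwargs": {
  "series": [
    [0, 0, -1, 0, 0, 0],
    [-1, 0, -3, 0, 0, 0],
    [-2.5, 0, -5, 0, 0, 0],
    [-4.5, 0, -7, 0, 0, 0],
    [-6.5, 0, -7, 0, 0, 0],
    [-8.5, 0, -7, 0, 0, 0],
    [-10, 0, -7, 0, 0, 0],
    [-10.8, 0, -7, 0, 0, 0],
    [-11, 0, -7, 0, 0, 0],
    [-11, 0, -7, 0, 0, 0]
  ]
}}

```text
clock: 38.32
eef_pos: [485.0, 5.4, 299.9]
eef_rot: [-3.142, -0.0, 3.114]
wrist_force: [0.5, -1.5, -0.7]
finger_gap: 0.6
```

```bash
python3 - <<'E'
from h import *
print(read_state()['eef_pos'])
snap('wrist','w21.png')
im=cv2.imread('pics/w21.png')[150:290,60:250];cv2.imwrite('pics/w21b.png',cv2.resize(im,None,fx=4.2,fy=4.2,interpolation=cv2.INTER_CUBIC))
E
```

```text
[484.98   5.39 299.87]
```

View pics/w21b.png

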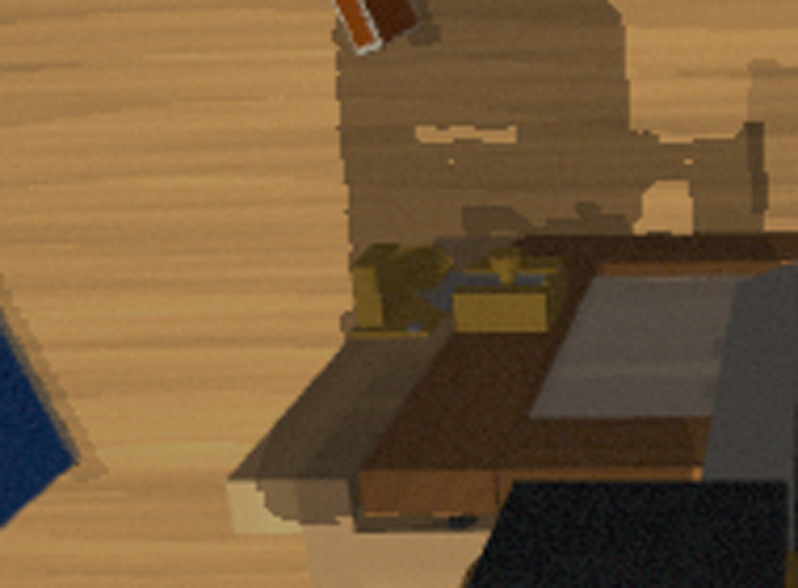

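```bash
python3 - <<'E'
from h import *
d=load('w21')
z=lambda x,y:(x/4.2+60-.4,y/4.2+150-.4)
print(onz(d,*z(370,468),192),onz(d,*z(600,467),192),onz(d,*z(235,479),194),onz(d,*z(340,477),194))
E
```

```text
[ 580.55 -125.36  192.  ] [582.06 -58.74 192.  ] [ 581.84 -163.88  194.  ] [ 582.01 -133.5   194.  ]
```

The top view and this close-up agree. At its free edge the door's outer face stands about 1.5 mm proud of the stile, which is about 0.006 rad (latched value). The tongue sits behind the keeper, and the bystanders have not moved. Handing in.

```bash
python3 - <<'E'
from h import *
print(read_state()['clock'],sign_off())
E
```

```text
the job is handed in; nothing more can be done
38.3667 None
```

The job is done and handed in at 38.4 s.

- **Cassette:** I picked the middle-sized orange cassette, measured at about 108 mm long. I lowered it between the slot walls until it rested on the floor with about 6 N of contact, then released it; it stood upright.
- **Tray:** I slid it home with about 1–3 N on the wrist. It met its hard stop with a last 13 N press.
- **Door:** I swung it shut by its wooden free stile. The push rose to about 15 N, then dropped to about 3 N when the tongue snapped in.

**Last checks:**
- About 4 s after I let go, the door still stood only about 1.5 mm proud of the stile at its free edge, roughly 0.006 rad, which matches the latched value. A merely ajar door would stand about 12 mm out.
- The tongue shows behind the keeper in the close-up.
- The blue and white cassettes, the two orange look-alikes and the disc case look undisturbed. I did not check the mug and the tape roll closely.
- I did not pull on the door to test the latch. I also could not look at the cassette again once the door was shut.
- Early slot measurements differed by up to 5 mm between cameras. I relied on close wrist views just before lowering, and their slot width matched the given 24 mm.

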